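# Load the pellet and slide the carriage to its click notch

### The job

With the tongs from the stand, and never with the robot's own fingers, lift the copper-coloured pellet out of the tray and set it upright in the round cup of the carriage, then put the tongs back in the stand. Then take the carriage's blue knob in the fingers and slide it along the rail to the orange index block until its ball clicks into the notch, without running on past the notch. Finish while still gripping the knob with the carriage held in the notch, and leave everything else on the bench alone.

Things in the scene. Friction and masses are not known exactly. Their poses are not given: they have to be found in the camera images.
- tongs: Upright tongs, 124 mm tall, 75 g: two steel arms along z (4 mm thick; 18 mm wide in x up to z 40, then 12) and an orange yoke (z 110 to 124). The -y arm is one with the yoke, the +y arm slides towards it along y. Origin midway between the arms when open, at the tip ends, z up. Open (spring-held): gap 22 mm, 30 mm over the arms, 40 mm over the grip pads. Origin starts 5 mm above the table.
- tong_grip (a point): Centre of the open tongs' black rubber grip pads, 86 mm above the tip ends (axes as the tongs, fixed to the -y arm). Each pad is 16 mm wide in x and 36 mm tall (68 to 104 mm above the tip ends), 40 mm over both outsides when open; grip here across y. While gripped, the middle of the gap stays midway between the fingers.
- tips (a point): Midway between the tip ends of the open tongs, at their lowest level; fixed to the -y arm. When the +y arm has moved in by q, the gap's middle lies q/2 to -y of this point.
- tong_l (a joint): How far the +y arm has moved in, m: 0 open, 0.010 closed on a 12 mm pellet (30 mm over the pads), 0.014 fully shut (gap 8 mm). A spring pushes it out with 2 N when open, 3.6 N at 0.010: squeezed only to 36 to 38 mm over the pads, the tongs can be carried still open without falling; grip with 10 to 25 N to hold a pellet.
- stand: Fixed grey stand for the tongs, 64 (x) x 84 (y) x 45 mm tall, on the table. Origin: centre of its underside. In its top is a pocket 23 mm (x) by 35 mm (y), 40 mm deep, mouth chamfered 3 mm; the tongs' tips (18 x 30 mm when open) stand in it with the tongs' y along the stand's y.
- pocket (a point): Centre of the pocket's floor in the stand, 5 mm above the table, 40 mm below the stand's top.
- pellet: Copper-coloured cylinder, 12 mm diameter, 26 mm tall, 14 g, standing upright in the tray on its 4 mm floor. Origin: centre of its underside. The pellets stand about 40 mm apart in a row.
- pellet_b: Like the pellet, dark steel grey: a bystander in the same tray. Origin: centre of its underside.
- pellet_c: Like the pellet, white ceramic: a bystander in the same tray. Origin: centre of its underside.
- tray: Fixed white tray 56 (x) x 136 (y) mm, rim 8 mm high, floor 4 mm thick, carrying the pellets in a row along its y. Origin: centre of its underside.
- rig: Fixed slide rig: grey base 110 (x) x 320 (y) x 14 mm with two steel rods along its y, on which an aluminium carriage (56 x 96 mm in x, y; underside 30 mm, top face 46 mm above the table) slides towards the rig's +y. Origin: centre of the base's underside.
- carriage: Aluminium carriage, 56 (x) x 96 (y) x 16 mm, origin at the centre of its underside, 30 mm above the table, axes as the rig. Starts near the -y end of the rail and slides only along the rig's y (travel 200 mm). Sliding friction about 1 N; it stays where it is left. It carries the cup (+y half) and the blue knob (-y half).
- cup (a point): Centre of the cup's floor in the carriage (axes as the rig, moves with the carriage), 38 mm above the table. The cup is a round hole of 17 mm diameter, 8 mm deep, open at the carriage's top face, its mouth chamfered 2 mm.
- knob (a point): A point 22 mm up inside the blue knob on the carriage, 68 mm above the table, good to grip at. The knob is 20 x 20 mm, 38 mm tall (from the carriage's top face at 46 mm to 84 mm above the table), sides along the rig's x and y, 50 mm from the cup on the cup's -y side. Moves with the carriage.
- ball (a point): Centre of the spring-loaded steel ball (5 mm radius) on the +x side of the carriage, level with the cup in y; this point moves with the carriage.
- index: Fixed orange index block, 44 mm along the rail and 32 mm tall with a black sensor on it (64 mm tall in all), on the +x edge of the rig's base; where along the rail differs from time to time. Two upright steel ridges, 4 mm radius, 7 mm either side of its middle in y, form the notch. Origin: underside, midway between the ridges, 14 mm above the table; axes as the rig.
- notch (a point): Where the ball's centre lies when clicked in (axes as the rig). Coming from -y, the ball meets the first ridge 14 mm before the notch (resisting with about 4 N), crosses its crest 7 mm before and is then drawn into the notch; beyond the notch the second ridge at once resists with about 4 N, its crest 7 mm past the notch.
- heatsink: Loose finned aluminium heat sink 44 x 36 x 28 mm, a bystander. Origin: centre of its underside.
- mouse: Loose black computer mouse 100 x 58 x 33 mm, a bystander.
- adapter: Loose black power brick 112 x 46 x 30 mm, a bystander.
- screwdriver: Loose screwdriver lying on the bench, a bystander.
- jar: Loose jar, 56 mm diameter, 75 mm tall, beyond the rig, a bystander.
Not all that is in view belongs to the job. Of the things shaped like the tongs, the steel one is meant. What is shaped like the stand but green is not meant.

How it is judged:
By the outcome, as a careful person would: the job done as asked, in the order asked, and still so for the second after the job is handed in, while the arm keeps its last pose, push and grip.
It also fails if it takes over 72 s, if anything falls off the work surface, if the arm or the gripper's body presses on something with over 40 N, if the wrist force passes 120 N, or if a joint passes its speed limit or range.

### The arm

A 6-joint arm with a two-finger parallel gripper is mounted at the origin on the work surface. World frame = base frame: x ahead of the robot, y to its left, z up, the work surface at z = 0. Lengths are in mm, angles in rad, forces in N, time in s.
With the tool pointing down it reaches from about 350 to 925 mm from the base axis. Payload 6.4 kg.
Tool frame: the origin (TCP) lies at the very end of the fingers, on their centre line; the grasp point (between the pads) lies arm.tcp_to_grasp behind it (arm.tcp_to_grasp is the distance from the TCP to the grasp point, in mm); y points along the fingers, z is the direction in which the jaws open and shut, and the axes are right-handed (so a half turn about y gives the same grasp; the last joint's range is limited). The gripper opens to 94 mm and grips with 3 to 60 N. Pads are 16 mm wide; open, the fingers measure 119 mm over their backs; the gripper's body (75 mm by 177 mm) begins 78 mm behind the grasp point.
Start: joints at [-1.459, 0.245, 1.558, -0, 1.339, -0.174], TCP at [183.256, -623.643, 180.255] pointing down, gripper open.
Joint ranges: [-3.13, 3.13], [-1.02, 2.26], [0.13, 2.54], [-0.95, 4.09], [0.21, 2.88], [-2.74, 2.74]. Speed limits (rad/s): [2.57, 2.57, 3.14, 3.14, 3.14, 3.14].

### API

Orientations are given as a rotation vector (axis times angle).
In Python, from station import monitor, optics, order, finder, arm gives the robot as it stands.
- The arm moves only by the tool step_arm, never from a script. Its arguments are lists of equal length, an entry for each row: "linear": the shift along the tool's x, y, z in cm, a list of three; "delta_rot": the turn, a rotation vector about the tool's x, y, z in degrees, a list of three; "claw": the finger opening in cm, from 0 to 9.4. A call has exactly 8 rows; each row shifts and turns the commanded pose from where the row before left it, along the tool's axes as they then stand; what a row does not reach is not made up. A row lasts 1/8 s, in which the tool goes at most 62.5 mm and 10.7 degrees, less where a joint would pass 70% of its speed; a pose out of reach is approached as far as the arm can. A call with a gripper value outside its range is refused whole. The fingers move at their own pace and stop on an object; "squeeze" is the grip in N (left out, the last holds). Time passes only in rows, so rows that do not move let the fingers close, or fill a call up. It gives the time, the measured TCP pose, the force and the opening at its end, in the units of the state.
- monitor.read_state(): the state, without advancing time (a new reading comes with each control period).
- optics.snapshot(name): name is "scene" or "top"; returns a dict with "color" (400x640x3 uint8, red, green, blue), "intrinsics" (3x3 intrinsics, pixels), "position" and "orientation" of the camera in the world. Camera axes: x right, y down, z forward; pixel columns grow to the right and rows downward; lengths in mm; the calibration is good to about 2 mm. A picture is of the moment at which its call begins. There is no depth.
- order.sign_off(): hands the job in, once; it reports no verdict.
Trained networks look in the newest picture that a camera, given by its name, has taken for a name from the list of things; names that differ only in an ending like _2 or _b are one class to them, and where a whole thing is asked for, a point or a joint stands for the part that bears it (a point fixed in the world has none). Each returns a list of dicts, best first, with "score" (0 to 1); they miss things now and then, are a little off and sometimes report something else, mostly with a low value. They report only what shows in the picture. A call takes as long as a camera call. They do not tell look-alikes from the thing itself.
- finder.trace(label, camera): "region" (400x640 bool, what is visible of it).
- finder.pinpoint(label, camera): "point" ([x, y, z] in mm, in world coordinates, good to about 4 mm: a listed point, or the origin of a listed thing).
The state is a dict: "time": time; "q": joint angles; "qd": joint speeds; "effort": joint torques, N m; "tool_pos": TCP position; "ee_rot": TCP orientation; "force": force on the tool from outside, world axes, zero at the start; "wrist_torque": the same for the moment, N m; "finger_gap": finger opening in mm.
Only numpy, scipy, OpenCV 4.12 (cv2) and the standard library are available. Lean on these libraries where they do the work, as an engineer would, in place of code of your own. Each camera call takes 0.05 s, during which the arm holds its last target.

## Working session

There is one attempt and no reset: what is moved stays moved. The work goes in short steps, Python scripts to look and compute and a tool call to move; the robot and the scene stay as the last step left them, time stands still between calls to the robot, and variables do not carry over. Pictures are saved under pics/ and viewed, and the job is handed in when it is done.

Besides the shell and the picture viewer there is one more tool, called after ">>>" by a JSON object that holds its "api" and its "payload". step_arm: Moves the arm, as the interface text tells. Its arguments: {"type":"object","properties":{"linear":{"type":"array"},"delta_rot":{"type":"array"},"claw":{"type":"array"},"squeeze":{"type":"number"}},"required":["linear","delta_rot","claw"]}

```bash
ls; mkdir -p pics
python3 - <<'E'
from station import monitor, optics, order, finder, arm
import cv2, numpy as np
print(monitor.read_state()); print(arm.tcp_to_grasp, [a for a in dir(arm) if a[0]!='_'])
for n in("scene","top"):
    s=optics.snapshot(n); cv2.imwrite(f"pics/{n}0.png",s["color"][:,:,::-1]); print(n,s["intrinsics"],s["position"],s["orientation"])
    for l in ["tongs","tong_grip","tips","stand","pellet","tray","rig","carriage","cup","knob","ball","index","heatsink","mouse","adapter","screwdriver","jar","pocket","notch"]:
        print(l,[(np.round(d["point"],0).tolist(),round(d["score"],2)) for d in finder.pinpoint(l,n)])
print(monitor.read_state()["time"])
E
```

```text
pics
{'time': 0.0, 'q': array([-1.45913238e+00,  2.45817586e-01,  1.55898656e+00,  2.26448587e-05,
        1.33868587e+00, -1.74107256e-01]), 'qd': array([-0.00175922, -0.00072187, -0.00083954, -0.00034314, -0.00111955,
        0.00092243]), 'effort': array([-1.41842800e-03, -4.15835023e+01, -3.14609742e+01,  6.83898618e-02,
        3.32076161e-02, -1.46270513e-04]), 'tool_pos': array([ 183.16909593, -622.99498627,  179.15791674]), 'ee_rot': array([-0.29743798,  2.07007415, -2.06611321]), 'force': array([-0.59715051, -0.10235516,  0.01031151]), 'wrist_torque': array([-0.02612054, -0.03087205, -0.00359337]), 'finger_gap': 93.76038126938494}
18.8 ['PlanningError', 'tcp_to_grasp']
scene [[445.27201966   0.         319.13285638]
 [  0.         445.27201966 195.93572915]
 [  0.           0.           1.        ]] [1233.90432322 -506.58774738  943.07941956] [-2.15236427 -1.10096095  0.42635369]
tongs [([466.0, 147.0, 3.0], 0.81), ([333.0, 171.0, -2.0], 0.59)]
tong_grip [([465.0, 146.0, 97.0], 0.8), ([336.0, 168.0, 84.0], 0.75), ([464.0, 145.0, 10.0], 0.69)]
tips [([464.0, 144.0, 2.0], 0.53
[... 1633 characters left out ...]
t [([684.0, -37.0, 36.0], 0.52)]
tray [([454.0, -142.0, -1.0], 0.84), ([530.0, -360.0, 0.0], 0.7)]
rig [([659.0, -87.0, 68.0], 0.47)]
carriage [([662.0, -64.0, 31.0], 0.95)]
cup []
knob [([657.0, -88.0, 71.0], 0.91), ([463.0, 149.0, 6.0], 0.5)]
ball [([680.0, -35.0, 39.0], 0.82), ([655.0, 100.0, 38.0], 0.39)]
index [([654.0, 99.0, 41.0], 0.58), ([665.0, 101.0, 16.0], 0.57)]
heatsink [([463.0, 4.0, 1.0], 0.73)]
mouse [([519.0, 390.0, 4.0], 0.97)]
adapter [([527.0, -357.0, 0.0], 0.68)]
screwdriver [([623.0, 275.0, -1.0], 0.6)]
jar [([774.0, 156.0, -3.0], 0.7)]
pocket [([384.0, 273.0, 7.0], 0.85), ([467.0, 145.0, 7.0], 0.72)]
notch [([657.0, 96.0, 39.0], 0.73), ([682.0, -35.0, 40.0], 0.48)]
2.0
```

View pics.

View pics/scene0.png

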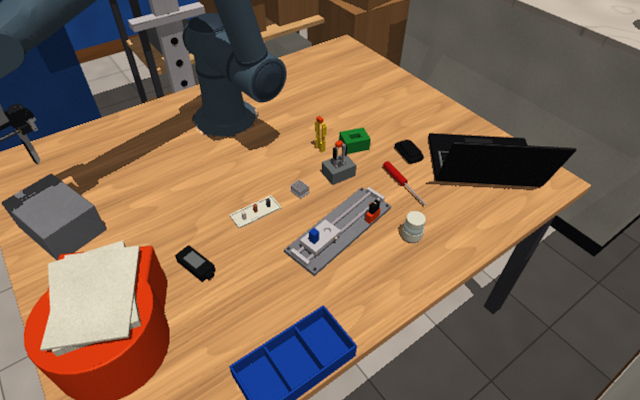

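View pics/top0.png

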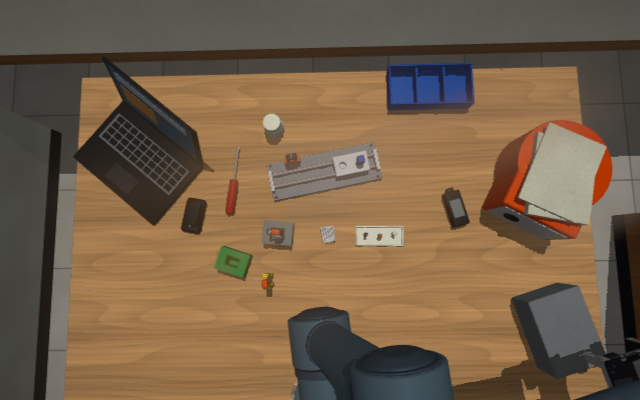

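Run:
```python
import cv2, numpy as np
s=cv2.imread("pics/scene0.png");t=cv2.imread("pics/top0.png")
def c(i,x,y,w,h,n,k):
    cv2.imwrite(n,cv2.resize(i[y:y+h,x:x+w],None,fx=k,fy=k,interpolation=cv2.INTER_CUBIC))
c(s,225,110,180,165,"pics/sc.png",4.4/1.0 if 0 else 3.6)
c(t,205,135,205,165,"pics/tc.png",3.6)
```

```text
(no output)
```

View pics/sc.png

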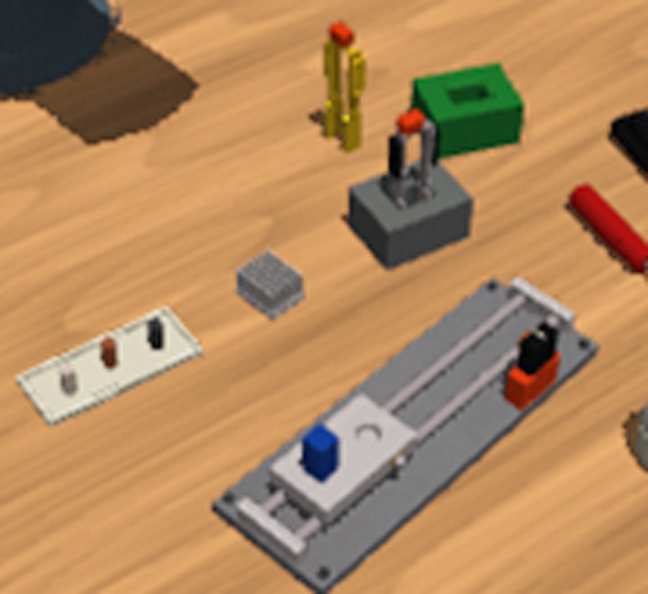

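View pics/tc.png

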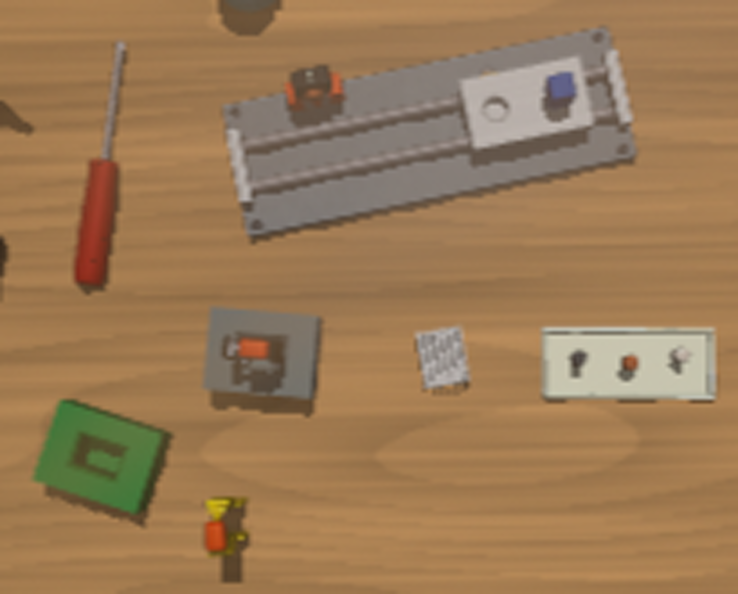

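Run:
```python
from station import monitor, optics, finder
import cv2, numpy as np, pickle
out={}
for n in("scene","top"):
    s=optics.snapshot(n); out[n]=dict(s=s,m={})
    for l in ["stand","tray","rig","carriage","knob","index","tongs","pellet"]:
        r=finder.trace(l,n); out[n]["m"][l]=r
        for d in r:
            ys,xs=np.nonzero(d["region"]); print(n,l,round(d["score"],2),xs.min() if len(xs) else 0,xs.max() if len(xs) else 0,ys.min() if len(xs) else 0,ys.max() if len(xs) else 0,len(xs))
pickle.dump(out,open("d0.pkl","wb"))
```

```text
scene stand 0.67 340 370 128 152 563
scene stand 0.64 322 356 155 183 726
scene stand 0.23 333 346 141 166 210
scene tray 0.9 231 281 196 227 687
scene tray 0.52 383 407 161 185 248
scene rig 0.6 285 390 187 274 3681
scene carriage 0.92 300 340 220 253 815
scene knob 0.77 301 340 220 253 747
scene index 0.59 365 380 200 222 256
scene tongs 0.85 315 326 116 151 282
scene tongs 0.47 333 347 140 166 242
scene pellet 0.4 402 425 211 242 602
top stand 0.89 262 292 221 245 551
top stand 0.66 215 250 246 276 775
top tray 0.74 284 299 154 165 158
top tray 0.61 354 402 225 246 962
top rig 0.93 267 380 143 200 4129
top carriage 0.68 333 368 151 176 666
top carriage 0.6 321 333 226 241 155
top knob 0.74 332 368 151 176 697
top knob 0.58 261 293 220 245 646
top index 0.44 284 299 154 166 166
top tongs 0.5 261 271 274 289 118
top tongs 0.49 266 282 229 235 95
```

```bash
cat > h.py <<'E'
import cv2, numpy as np, pickle
from scipy.spatial.transform import Rotation as R
from scipy.optimize import minimize
def proj(s,P):
    P=np.atleast_2d(P); C=R.from_rotvec(s["orientation"]).as_matrix()
    c=(P-np.array(s["position"]))@C; c=c[:,:2]/c[:,2:]
    K=s["intrinsics"]; return np.c_[c[:,0]*K[0,0]+K[0,2],c[:,1]*K[1,1]+K[1,2]]
def box(lx,ly,z0,z1,cx=0,cy=0):
    return np.array([[cx+a*lx/2,cy+b*ly/2,z] for z in(z0,z1) for a,b in((1,1),(1,-1),(-1,-1),(-1,1))])
def place(P,x,y,yaw):
    c,s_=np.cos(yaw),np.sin(yaw); P=np.asarray(P,float)
    return np.c_[x+c*P[:,0]-s_*P[:,1],y+s_*P[:,0]+c*P[:,1],P[:,2]]
def alpha(s,P,shape=(400,640)):
    p=proj(s,P); h=cv2.convexHull(p.astype(np.float32))[:,0]
    k=8; im=np.zeros(shape,np.uint8)
    x0,y0=np.floor(h.min(0)).astype(int)-2; x1,y1=np.ceil(h.max(0)).astype(int)+3
    sub=np.zeros(((y1-y0)*k,(x1-x0)*k),np.uint8)
    q=((h-[x0,y0]+0.5)*k-0.5)
    cv2.fillPoly(sub,[np.round(q*16).astype(np.int32)],255,shift=4)
    a=np.zeros(shape); a[y0:y1,x0:x1]=cv2.resize(sub,(x1-x0,y1-y0),interpolation=cv2.INTER_AREA)/255.
    return a
E
python3 - <<'E'
from h import *
d=pickle.load(open("d0.pkl","rb"))
def mk(n,l,i): return d[n]["m"][l][i]["region"].astype(float)
objs={"stand":(box(64,84,0,45),("stand",1),("stand",0),(467,146,0.1)),
"tray":(box(56,136,0,8),("tray",0),("tray",1),(452,-141,0.0)),
"rig":(box(110,320,0,14),("rig",0),("rig",0),(641,13,0.2)),
"carriage":(box(56,96,30,46),("carriage",0),("carriage",0),(661,-64,0.2))}
for o,(P,a,b,x0) in objs.items():
    M={"scene":mk("scene",*a),"top":mk("top",*b)}
    def cost(p,cams):
        return sum(np.abs(alpha(d[n]["s"],place(P,*p))-M[n]).sum()/M[n].sum() for n in cams)
    for cams in(("scene","top"),("scene",),("top",)):
        best=None
        for y0 in (0,.2,-.2):
            r=minimize(cost,[x0[0],x0[1],x0[2]+y0],args=(cams,),method="Nelder-Mead",options=dict(initial_simplex=np.array([x0]*4)+[0,0,y0]+np.array([[0,0,0],[6,0,0],[0,6,0],[0,0,.15]])))
            if best is None or r.fun<best.fun: best=r
        print(o,cams,np.round(best.x,3),round(best.fun,3))
E
```

```text
stand ('scene', 'top') [ 4.65297e+02  1.45373e+02 -1.27000e-01] 0.455
stand ('scene',) [ 4.66006e+02  1.44702e+02 -1.28000e-01] 0.109
stand ('top',) [ 4.64917e+02  1.45437e+02 -1.27000e-01] 0.34
tray ('scene', 'top') [ 4.52444e+02 -1.41144e+02 -2.30000e-02] 0.27
tray ('scene',) [ 4.52614e+02 -1.41502e+02 -3.80000e-02] 0.196
tray ('top',) [ 4.52463e+02 -1.40925e+02 -1.90000e-02] 0.068
rig ('scene', 'top') [6.41269e+02 1.38490e+01 1.94000e-01] 0.174
rig ('scene',) [6.40901e+02 1.51910e+01 1.94000e-01] 0.119
rig ('top',) [6.41441e+02 1.31720e+01 1.90000e-01] 0.052
carriage ('scene', 'top') [ 6.56482e+02 -6.41170e+01  1.85000e-01] 0.138
carriage ('scene',) [ 6.56367e+02 -6.44440e+01  1.69000e-01] 0.055
carriage ('top',) [ 6.56629e+02 -6.35770e+01  1.97000e-01] 0.076
```

```bash
cat > ov.py <<'E'
from h import *
def circ(r,z,cx=0,cy=0,n=40):
    t=np.linspace(0,2*np.pi,n); return np.c_[cx+r*np.cos(t),cy+r*np.sin(t),np.full(n,z)]
def crop(s,x,y,w,h,k,items,fn):
    im=cv2.resize(s["color"][y:y+h,x:x+w,::-1].copy(),None,fx=k,fy=k,interpolation=cv2.INTER_CUBIC)
    for P,closed,col in items:
        q=((proj(s,P)-[x,y]+0.5)*k-0.5)
        cv2.polylines(im,[np.round(q*16).astype(np.int32)],closed,col,1,cv2.LINE_AA,4)
    cv2.imwrite(fn,im)
E
python3 - <<'E'
from ov import *
d=pickle.load(open("d0.pkl","rb"))
st=(465.5,145.2,-.127); ri=(641.2,13.8,.193); ca=(656.4,-64.1,.193); tr=(452.5,-141.1,-.021)
G=(0,255,0);Y=(0,255,255);M=(255,0,255)
it=[(place(box(64,84,45,45)[:4],*st),1,G),(place(box(64,84,0,0)[:4],*st),1,G),(place(box(23,35,45,45)[:4],*st),1,Y),
(place(box(110,320,14,14)[:4],*ri),1,G),(place(box(56,96,46,46)[:4],*ca),1,G),
(place(circ(8.5,46,0,25),*ca),1,M),(place(box(20,20,84,84,0,-25)[:4],*ca),1,M),(place(box(20,20,46,46,0,-25)[:4],*ca),1,M),
(place(box(56,136,8,8)[:4],*tr),1,G)]
for i in (-1,0,1): it.append((place(circ(6,30,0,40*i),*tr),1,M)); it.append((place(circ(6,4,0,40*i),*tr),1,M))
# tongs
for yy in(-13,13): it.append((place(box(12,4,115,115,0,yy)[:4],*st),1,Y))
it.append((place(box(12,40,129,129)[:4],*st),1,Y))
s=d["scene"]["s"];t=d["top"]["s"]
crop(s,285,190,100,90,7,it,"pics/o1.png"); crop(s,225,130,135,100,5.5,it,"pics/o2.png")
crop(t,265,140,120,65,6,it,"pics/o3.png"); crop(t,255,210,155,45,5,it,"pics/o4.png")
E
```

```text
(no output)
```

View pics/o1.png

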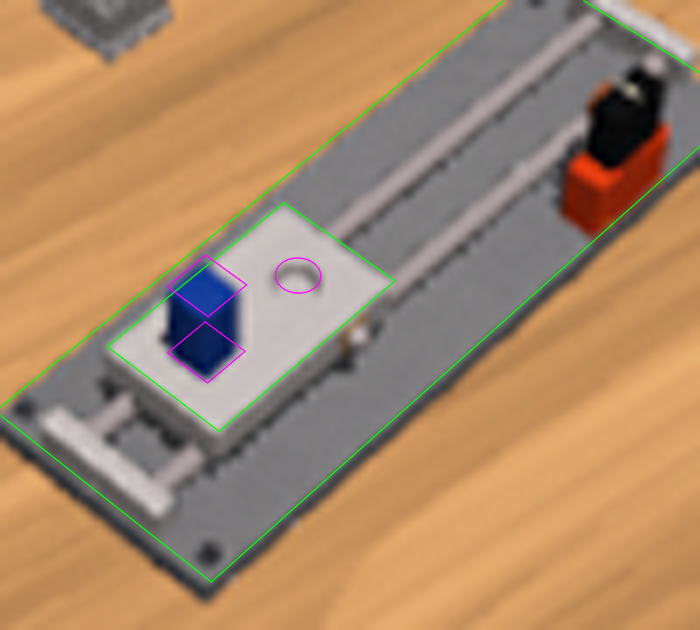

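View pics/o2.png

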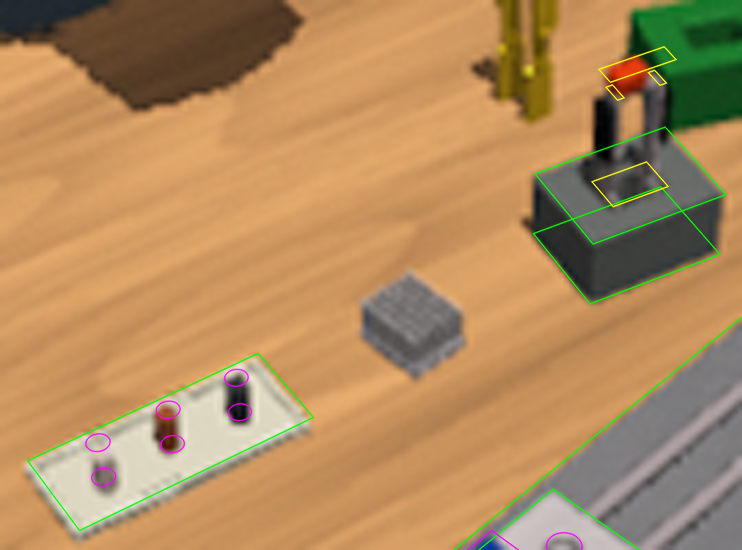

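View pics/o3.png

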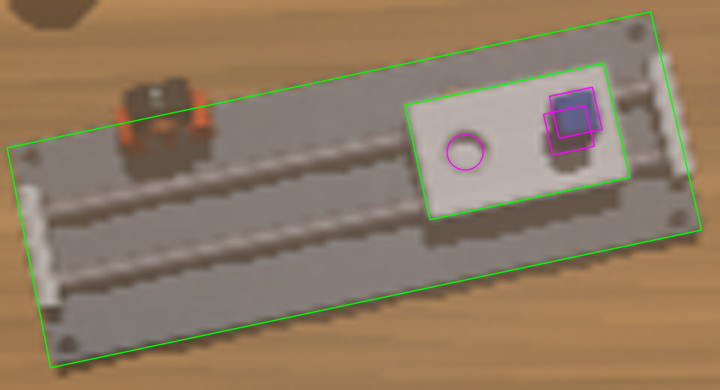

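View pics/o4.png

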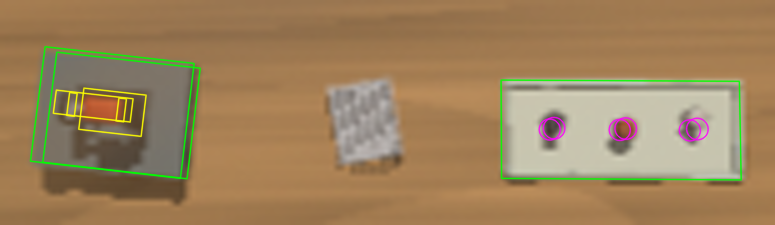

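```bash
cat > plan.py <<'E'
from h import *
from station import monitor
def pose():
    s=monitor.read_state(); return s,np.array(s["tool_pos"]),R.from_rotvec(s["ee_rot"])
def target(yaw,cur):
    # tool y down, tool z (jaw) along +-(−sin,cos): choose nearest
    best=None
    for k in (0,np.pi):
        z=np.array([-np.sin(yaw+k),np.cos(yaw+k),0]); y=np.array([0,0,-1.]); x=np.cross(y,z)
        r=R.from_matrix(np.c_[x,y,z]); m=(cur.inv()*r).magnitude()
        if best is None or m<best[0]: best=(m,r)
    return best[1]
def show(wps,yaw):
    """wps list of xyz ; prints tool-frame deltas in cm after rotating to yaw, sequentially"""
    s,p,r=pose(); t=target(yaw,r)
    print("t",round(s["time"],2),"p",np.round(p,1),"F",np.round(s["force"],1),"gap",round(s["finger_gap"],1),"jaw",np.round(r.as_matrix()[:,2],3),"x",np.round(r.as_matrix()[:,0],3))
    print("rot tool deg",np.round((r.inv()*t).as_rotvec(degrees=True),2))
    for w in wps:
        w=np.array(w,float); print(w,"cm cur-frame",np.round(r.inv().apply(w-p)/10,2),"tgt-frame",np.round(t.inv().apply(w-p)/10,2)); p=w
E
python3 - <<'E'
from plan import *
show([(465.5,145.2,180),(465.5,145.2,72)],-.127)
d=pickle.load(open("d0.pkl","rb"))
# colour fits
for n in("scene","top"):
    im=d[n]["s"]["color"].astype(float)
    hsv=cv2.cvtColor(d[n]["s"]["color"],cv2.COLOR_RGB2HSV)
    x0,y0,x1,y1=(240,195,275,222) if n=="scene" else (372,228,388,246)
    sub=im[y0:y1,x0:x1]; m=(sub[...,0]-sub[...,2]>45)&(sub[...,0]-sub[...,1]>30)
    ys,xs=np.nonzero(m); print(n,"pellet px",xs.min()+x0,xs.max()+x0,ys.min()+y0,ys.max()+y0,"c",xs.mean()+x0,ys.mean()+y0,len(xs))
    print(proj(d[n]["s"],[[452.5,-141.1,30],[452.5,-141.1,17],[452.5,-141.1,4]]))
E
```

```text
t 2.9 p [ 183.3 -623.6  180.3] F [ 0.1 -0.2 -0.4] gap 93.6 jaw [ 0.282 -0.959 -0.   ] x [-0.959 -0.282  0.   ]
rot tool deg [ 0.   23.65  0.  ]
[465.5 145.2 180. ] cm cur-frame [-4.876e+01  3.000e-02 -6.581e+01] tgt-frame [-1.826e+01  3.000e-02 -7.984e+01]
[465.5 145.2  72. ] cm cur-frame [-0.  10.8  0. ] tgt-frame [ 0.  10.8 -0. ]
scene pellet px 240 274 195 221 c 255.94101876675603 205.4959785522788 373
[[255.06760216 204.00609788]
 [255.48021708 207.15305422]
 [255.88671189 210.25333341]]
top pellet px 378 381 234 237 c 379.61538461538464 235.3846153846154 13
[[379.63900761 235.21971317]
 [379.03758713 235.35747675]
 [378.4494269  235.4922029 ]]
```

>>> {"api": "step_arm", "payload": {"linear": [[0, 0, 0], [0, 0, 0], [0, 0, 0], [-3.2, 0, -5.06], [-3.2, 0, -5.06], [-3.2, 0, -5.06], [-3.2, 0, -5.06], [-3.2, 0, -5.06]], "delta_rot": [[0, 8, 0], [0, 8, 0], [0, 7.65, 0], [0, 0, 0], [0, 0, 0], [0, 0, 0], [0, 0, 0], [0, 0, 0]], "claw": [7, 7, 7, 7, 7, 7, 7, 7], "squeeze": 15}}

```text
time: 3.9
tool_pos: [375.0, -391.4, 180.5]
ee_rot: [-0.138, -2.155, 2.156]
force: [1.3, -0.5, 0.2]
finger_gap: 69.9
```

>>> {"api": "step_arm", "payload": {"linear": [[-3.2, 0, -5.05], [-3.2, 0, -5.05], [0.5, 0, -5.6], [0.5, 0, -5.6], [0.5, 0, -5.6], [0.5, 0, -5.6], [0.5, 0, -5.6], [0.5, 0, -5.6]], "delta_rot": [[0, 0, 0], [0, 0, 0], [0, 0, 0], [0, 0, 0], [0, 0, 0], [0, 0, 0], [0, 0, 0], [0, 0, 0]], "claw": [7, 7, 7, 7, 7, 7, 7, 7]}}

```text
time: 4.9
tool_pos: [463.0, 38.0, 180.6]
ee_rot: [-0.139, -2.156, 2.156]
force: [-0.3, 0.6, -0.0]
finger_gap: 69.7
```

Run:
```python
from plan import *
show([(465.5,145.2,180),(465.5,145.2,72)],-.127)
```

```text
t 4.9 p [463.   38.  180.6] F [-0.3  0.6 -0. ] gap 69.7 jaw [-0.127 -0.992 -0.   ] x [-0.992  0.127 -0.001]
rot tool deg [ 0.   -0.01 -0.06]
[465.5 145.2 180. ] cm cur-frame [  1.11   0.06 -10.67] tgt-frame [  1.11   0.06 -10.67]
[465.5 145.2  72. ] cm cur-frame [1.00e-02 1.08e+01 0.00e+00] tgt-frame [ 0.  10.8 -0. ]
```

>>> {"api": "step_arm", "payload": {"linear": [[0.37, 0, -3.56], [0.37, 0, -3.56], [0.37, 0, -3.55], [0, 0.06, 0], [0, 3.5, 0], [0, 3.5, 0], [0, 3.8, 0], [0, 0, 0]], "delta_rot": [[0, 0, 0], [0, 0, 0], [0, 0, 0], [0, 0, 0], [0, 0, 0], [0, 0, 0], [0, 0, 0], [0, 0, 0]], "claw": [7, 7, 7, 7, 7, 7, 7, 7]}}

```text
time: 5.9
tool_pos: [462.9, 142.3, 69.0]
ee_rot: [-0.131, -2.151, 2.153]
force: [0.1, 0.3, 1.4]
finger_gap: 70.0
```

Run:
```python
from plan import *
from ov import *
from station import optics
show([(465.5,145.2,72)],-.127)
s=optics.snapshot("scene"); 
crop(s,300,90,90,110,5,[],"pics/g1.png")
s=optics.snapshot("top"); 
crop(s,240,200,80,60,7,[],"pics/g2.png")
```

```text
t 5.9 p [462.9 142.3  69. ] F [0.1 0.3 1.4] gap 70.0 jaw [-0.128 -0.992  0.002] x [-0.992  0.128  0.007]
rot tool deg [-0.09 -0.06  0.38]
[465.5 145.2  72. ] cm cur-frame [-0.21 -0.3  -0.32] tgt-frame [-0.22 -0.3  -0.32]
```

View pics/g1.png

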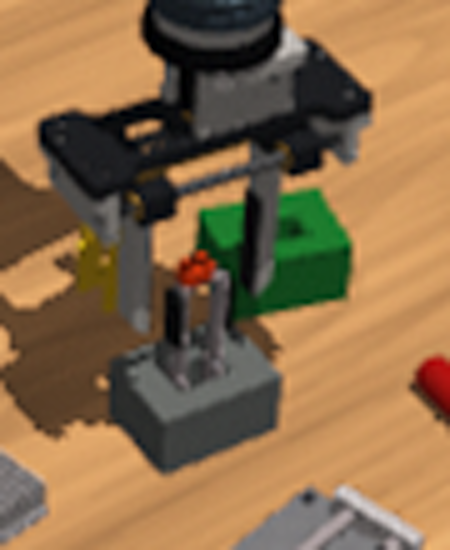

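View pics/g2.png

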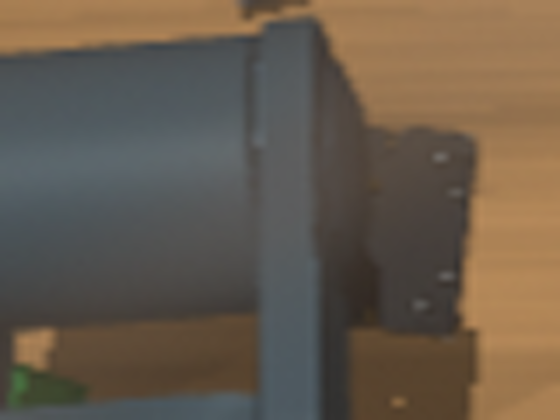

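Run:
```python
from plan import *
show([(465.5,145.2,72)],-.127)
```

```text
t 6.0 p [466.3 142.9  72.7] F [-0.6  0.1  0.2] gap 70.2 jaw [-0.127 -0.992 -0.   ] x [-0.992  0.127 -0.001]
rot tool deg [ 0.   -0.05 -0.06]
[465.5 145.2  72. ] cm cur-frame [ 0.11  0.07 -0.22] tgt-frame [ 0.11  0.07 -0.22]
```

>>> {"api": "step_arm", "payload": {"linear": [[0, 0, 0], [0, 0, 0], [0, 0, 0], [0, 0, 0], [0, 0, 0], [0, 0, 0], [0, 0, 0], [0, 0, 0]], "delta_rot": [[0, 0, 0], [0, 0, 0], [0, 0, 0], [0, 0, 0], [0, 0, 0], [0, 0, 0], [0, 0, 0], [0, 0, 0]], "claw": [7, 7, 7, 7, 7, 7, 7, 7]}}

```text
time: 7.0
tool_pos: [465.5, 143.5, 71.6]
ee_rot: [-0.137, -2.156, 2.156]
force: [-0.3, -0.4, -0.1]
finger_gap: 70.2
```

Run:
```python
from plan import *
show([(465.5,145.2,72)],-.127)
from station import optics
optics.snapshot("scene")
show([(465.5,145.2,72)],-.127)
```

```text
t 7.0 p [465.5 143.5  71.6] F [-0.3 -0.4 -0.1] gap 70.2 jaw [-0.127 -0.992  0.   ] x [-0.992  0.127  0.   ]
rot tool deg [-0.  0.  0.]
[465.5 145.2  72. ] cm cur-frame [ 0.03 -0.04 -0.17] tgt-frame [ 0.03 -0.04 -0.17]
t 7.05 p [465.6 143.5  71.6] F [ 0.5  0.7 -0.2] gap 70.1 jaw [-0.127 -0.992 -0.   ] x [-0.992  0.127  0.   ]
rot tool deg [0. 0. 0.]
[465.5 145.2  72. ] cm cur-frame [ 0.03 -0.04 -0.17] tgt-frame [ 0.03 -0.04 -0.17]
```

>>> {"api": "step_arm", "payload": {"linear": [[0, 0, -0.17], [0, 0, 0], [0, 0, 0], [0, 0, 0], [0, 0, 0], [0, 0, 0], [0, 0, 0], [0, 0, 0]], "delta_rot": [[0, 0, 0], [0, 0, 0], [0, 0, 0], [0, 0, 0], [0, 0, 0], [0, 0, 0], [0, 0, 0], [0, 0, 0]], "claw": [5.5, 5, 4.5, 4.2, 4, 3.8, 3.7, 3.7], "squeeze": 15}}

```text
time: 8.05
tool_pos: [465.8, 145.1, 71.7]
ee_rot: [-0.137, -2.156, 2.156]
force: [-0.2, 0.3, 0.4]
finger_gap: 37.1
```

Run:
```python
from plan import *
from ov import *
from station import optics
s=optics.snapshot("scene"); 
crop(s,300,90,90,110,5,[],"pics/g3.png")
show([(465.5,145.2,72)],-.127)
```

```text
t 8.1 p [465.8 145.1  71.7] F [ 0.7 -0.   0.1] gap 37.2 jaw [-0.127 -0.992  0.   ] x [-0.992  0.127  0.   ]
rot tool deg [-0.  0.  0.]
[465.5 145.2  72. ] cm cur-frame [ 0.03 -0.03 -0.  ] tgt-frame [ 0.03 -0.03 -0.  ]
```

View pics/g3.png

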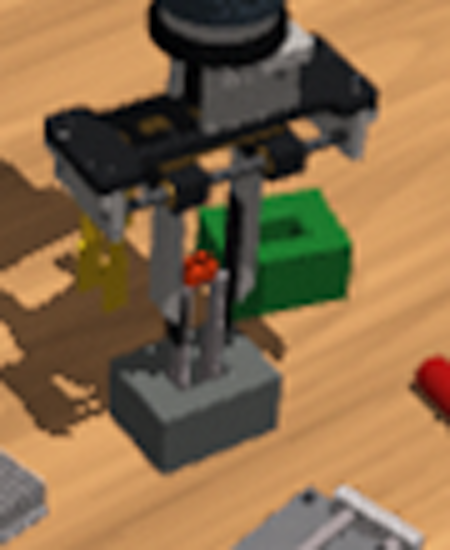

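Run:
```python
from ov import *
d=pickle.load(open("d0.pkl","rb")); st=(465.8,145.1,-.127)
from station import optics
s=optics.snapshot("scene")
it=[(place(box(18,30,5,5)[:4],*st),1,(0,255,0)),(place(box(16,38,73,73)[:4],*st),1,(0,255,255)),(place(box(16,38,109,109)[:4],*st),1,(255,0,255)),(place(box(12,30,129,129)[:4],*st),1,(255,255,0))]
crop(s,315,110,55,70,10,it,"pics/g4.png")
crop(d["scene"]["s"],315,110,55,70,10,it,"pics/g5.png")
```

```text
(no output)
```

View pics/g4.png

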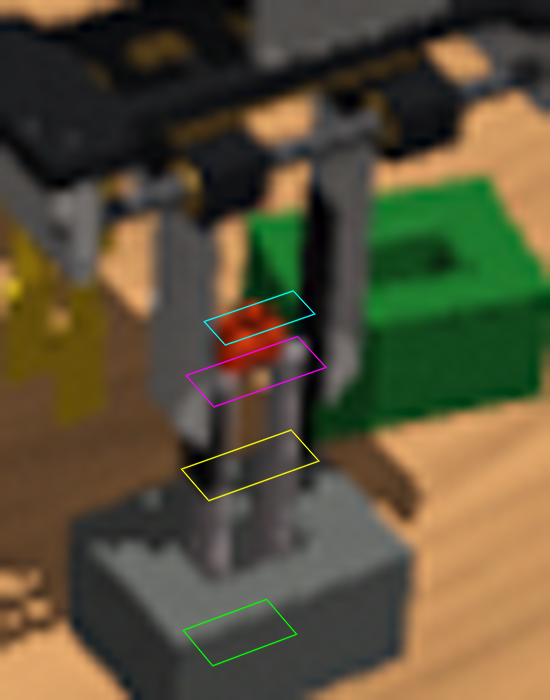

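View pics/g5.png

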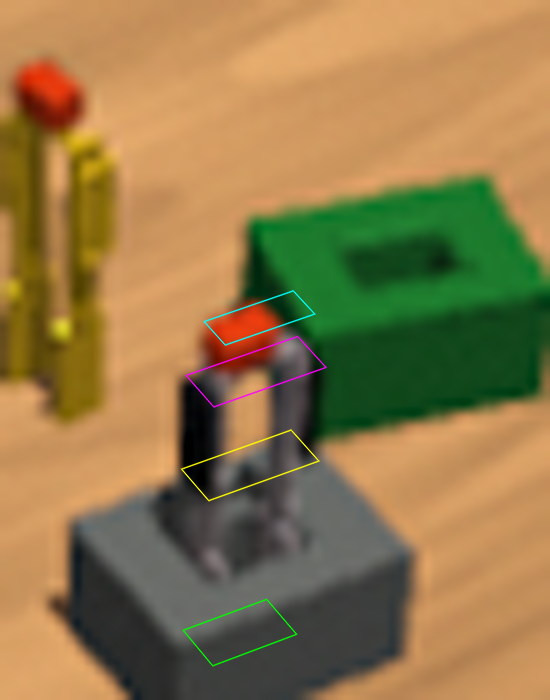

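Run:
```python
from ov import *
import cv2
d=pickle.load(open("d0.pkl","rb"))["scene"]["s"]
im=cv2.imread("pics/g1.png"); k=5;x=300;y=90
def dr(P,c):
    q=((proj(d,P)-[x,y]+0.5)*k-0.5); cv2.polylines(im,[np.round(q*16).astype(np.int32)],True,c,1,cv2.LINE_AA,4)
st=(465.5,142.8,-.127)
for z,c in((72,(0,255,0)),(91,(0,255,255)),(110,(255,0,255))):
    for sg in(-1,1): dr(place(box(16,12,z,z,0,sg*41)[:4],*st),c)
cv2.imwrite("pics/g6.png",cv2.resize(im,None,fx=1.3,fy=1.3))
im=cv2.imread("pics/g3.png")
st=(465.7,145.1,-.127)
for z,c in((72,(0,255,0)),(91,(0,255,255)),(110,(255,0,255))):
    for sg in(-1,1): dr(place(box(16,12,z,z,0,sg*24.6)[:4],*st),c)
cv2.imwrite("pics/g7.png",cv2.resize(im,None,fx=1.3,fy=1.3))
```

```text
(no output)
```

View pics/g6.png

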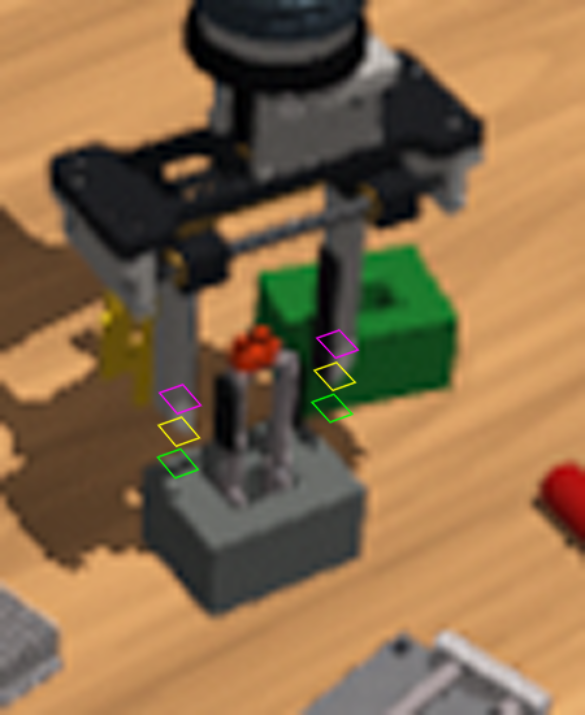

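View pics/g7.png

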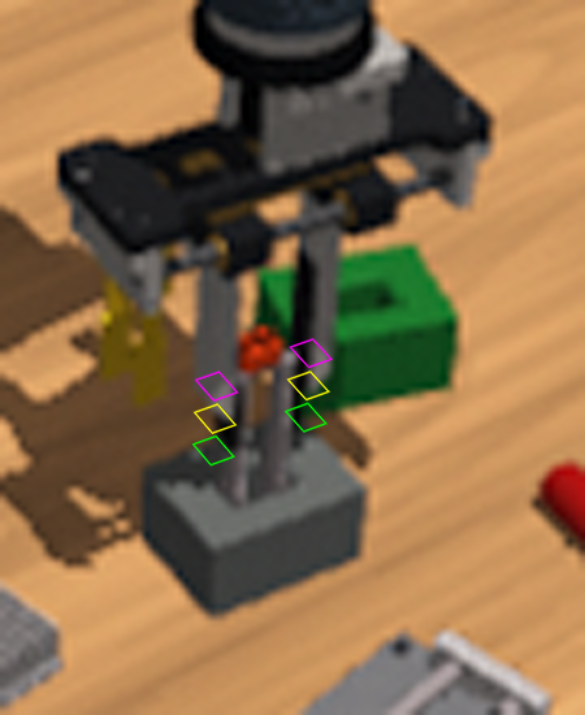

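>>> {"api": "step_arm", "payload": {"linear": [[0, 0, 0], [0, 0, 0], [0, 0, 0], [0, 0.5, 0], [0, 0.5, 0], [0, 0, 0], [0, 0, 0], [0, 0, 0]], "delta_rot": [[0, 0, 0], [0, 0, 0], [0, 0, 0], [0, 0, 0], [0, 0, 0], [0, 0, 0], [0, 0, 0], [0, 0, 0]], "claw": [4.0, 4.4, 4.6, 4.6, 4.6, 4.6, 4.2, 3.8]}}

```text
time: 9.15
tool_pos: [465.8, 145.2, 61.7]
ee_rot: [-0.137, -2.156, 2.156]
force: [-0.2, -0.0, -0.8]
finger_gap: 38.4
```

>>> {"api": "step_arm", "payload": {"linear": [[0, 0, 0], [0, 0, 0], [0, 0, 0], [0, 0, 0], [0, -0.5, 0], [0, -0.5, 0], [0, 0, 0], [0, 0, 0]], "delta_rot": [[0, 0, 0], [0, 0, 0], [0, 0, 0], [0, 0, 0], [0, 0, 0], [0, 0, 0], [0, 0, 0], [0, 0, 0]], "claw": [3.7, 3.7, 3.7, 3.7, 3.7, 3.7, 3.7, 3.7]}}

```text
time: 10.15
tool_pos: [465.8, 145.2, 71.7]
ee_rot: [-0.137, -2.156, 2.156]
force: [-0.2, 0.3, -0.8]
finger_gap: 37.3
```

Run:
```python
from plan import *
from ov import *
from station import optics
s=optics.snapshot("scene"); 
st=(465.8,145.1,-.127)
it=[(place(box(12,30,139,139)[:4],*st),1,(255,255,0)),(place(box(16,38,119,119)[:4],*st),1,(255,0,255)),(place(box(16,38,83,83)[:4],*st),1,(0,255,255))]
crop(s,310,100,60,75,8,it,"pics/g8.png")
show([(465.5,145.2,72)],-.127)
```

```text
t 10.2 p [465.7 145.2  71.5] F [0.9 0.1 0.2] gap 37.0 jaw [-0.127 -0.992 -0.   ] x [-0.992  0.127  0.   ]
rot tool deg [ 0.   -0.    0.01]
[465.5 145.2  72. ] cm cur-frame [ 0.02 -0.05 -0.  ] tgt-frame [ 0.02 -0.05 -0.  ]
```

View pics/g8.png

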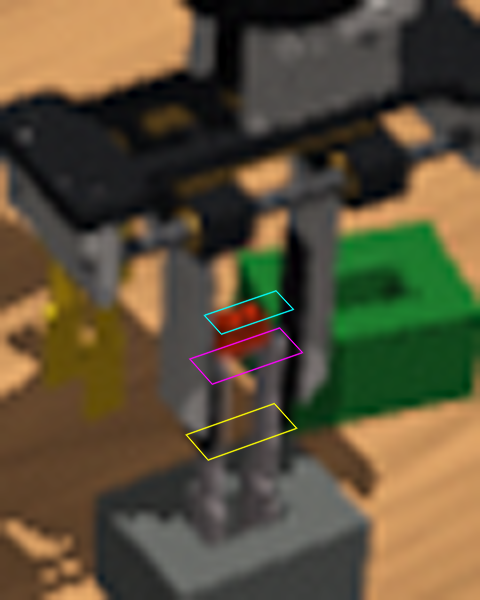

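>>> {"api": "step_arm", "payload": {"linear": [[0, -1.5, 0], [0, -2.7, 0], [0, -2.7, 0], [-0.16, 0, 2], [-0.32, 0, 4], [-0.32, 0, 4], [-0.32, 0, 4], [-0.32, 0, 4]], "delta_rot": [[0, 0, 0], [0, 0, 0], [0, 0, 0], [0, 0, 0], [0, 0, 0], [0, 0, 0], [0, 0, 0], [0, 0, 0]], "claw": [3.7, 3.7, 3.7, 3.7, 3.7, 3.7, 3.7, 3.7]}}

```text
time: 11.2
tool_pos: [457.5, -36.6, 141.8]
ee_rot: [-0.139, -2.156, 2.157]
force: [0.5, 0.4, -0.7]
finger_gap: 37.0
```

>>> {"api": "step_arm", "payload": {"linear": [[-0.32, 0, 4], [-0.32, 0, 4], [-0.24, 0, 2.57], [0, 0, 0], [0, 0, 0], [0, 0, 0], [0, 0, 0], [0, 0, 0]], "delta_rot": [[0, 0, 0], [0, 0, 0], [0, 0, 0], [0, -3, 0], [0, -3.07, 0], [0, 0, 0], [0, 0, 0], [0, 0, 0]], "claw": [3.7, 3.7, 3.7, 3.7, 3.7, 3.7, 3.7, 3.7]}}

```text
time: 12.2
tool_pos: [452.7, -141.1, 140.9]
ee_rot: [-0.024, -2.211, 2.211]
force: [-0.4, -0.4, -0.8]
finger_gap: 36.9
```

```bash
cat > look.py <<'E'
from plan import *
from ov import *
from station import optics
def tongs(p,yaw,q=3,off=56.7,tips=None):
    z=p[2]-off; st=(p[0],p[1],yaw); w=30-q
    return [(place(box(18,w,z,z)[:4],*st),1,(0,255,0)),(place(box(18,w-8,z,z)[:4],*st),1,(0,255,0)),(place(box(12,w,z+124,z+124)[:4],*st),1,(255,255,0))]
E
python3 - <<'E'
from look import *
s=optics.snapshot("scene"); t=optics.snapshot("top")
show([(452.5,-141.1,71.7)],-.021); _,p,_=pose()
it=tongs(p,-.021)+[(place(circ(6,z),452.5,-141.1,0),1,(255,0,255)) for z in(4,30)]
crop(s,215,150,80,80,7,it,"pics/p1.png"); crop(t,340,205,80,60,7,it,"pics/p2.png")
E
```

```text
t 12.3 p [ 452.7 -141.1  140.8] F [ 1.1  0.1 -0.5] gap 36.9 jaw [-0.021 -1.     0.   ] x [-1.     0.021 -0.   ]
rot tool deg [-0. -0. -0.]
[ 452.5 -141.1   71.7] cm cur-frame [0.02 6.91 0.  ] tgt-frame [0.02 6.91 0.  ]
```

View pics/p1.png

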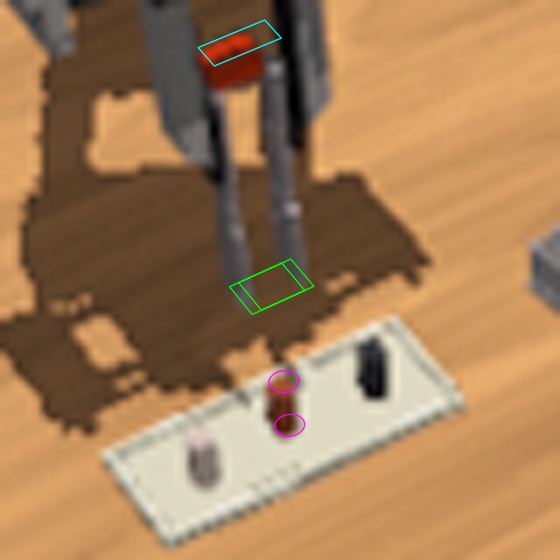

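View pics/p2.png

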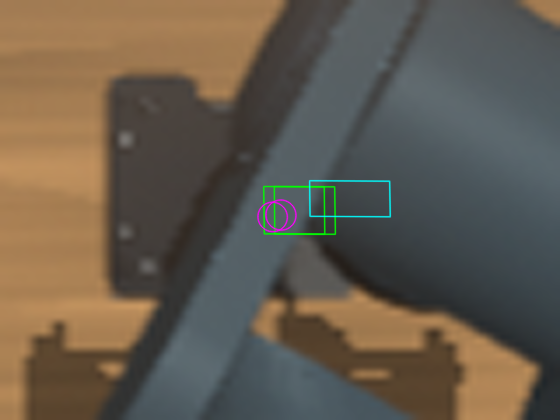

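>>> {"api": "step_arm", "payload": {"linear": [[0.02, 1, 0], [0, 1.5, 0], [0, 1.5, 0], [0, 1, 0], [0, 0, 0], [0, 0, 0], [0, 0, 0], [0, 0, 0]], "delta_rot": [[0, 0, 0], [0, 0, 0], [0, 0, 0], [0, 0, 0], [0, 0, 0], [0, 0, 0], [0, 0, 0], [0, 0, 0]], "claw": [3.7, 3.7, 3.7, 3.7, 3.7, 3.7, 3.7, 3.7]}}

```text
time: 13.3
tool_pos: [452.7, -141.4, 91.1]
ee_rot: [-0.024, -2.211, 2.212]
force: [0.5, 0.1, -1.2]
finger_gap: 37.0
```

Run:
```python
from look import *
s=optics.snapshot("scene"); 
show([(452.5,-141.1,71.7)],-.021); _,p,_=pose()
it=tongs(p,-.021)+[(place(circ(6,z),452.5,-141.1,0),1,(255,0,255)) for z in(4,30)]
crop(s,235,165,45,60,10,it,"pics/p3.png"); crop(s,235,165,45,60,10,[],"pics/p4.png")
```

```text
t 13.35 p [ 452.7 -141.3   91. ] F [-0.4  0.1 -0.8] gap 37.1 jaw [-0.021 -1.     0.   ] x [-1.     0.021 -0.001]
rot tool deg [-0.02  0.   -0.04]
[ 452.5 -141.1   71.7] cm cur-frame [ 0.02  1.93 -0.02] tgt-frame [ 0.02  1.93 -0.02]
```

View pics/p3.png

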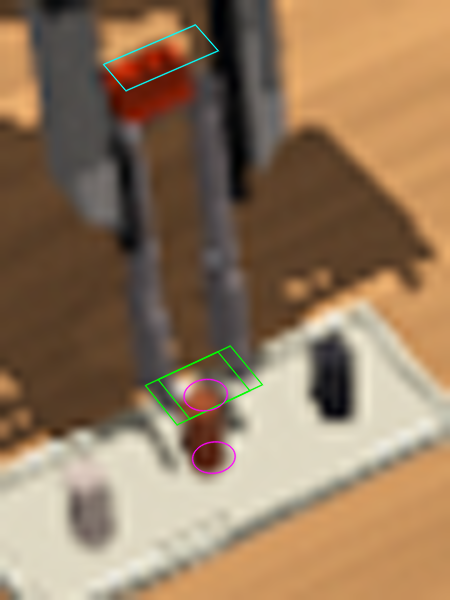

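View pics/p4.png

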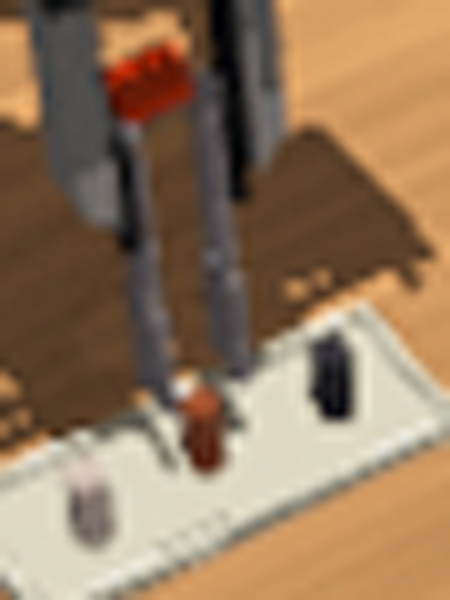

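```bash
cat > fit.py <<'E'
from look import *
def rotmodel(P,p,yaw,tilt,dx,dy,dz,off=56.7):
    # tongs pts (tongs frame, tips origin); tilt about jaw(y) axis through grip (z=86)
    P=np.asarray(P,float).copy(); c,s_=np.cos(tilt),np.sin(tilt)
    x=P[:,0]; z=P[:,2]-86
    Q=np.c_[c*x+s_*z+dx,P[:,1]+dy,-s_*x+c*z+86+dz]
    W=place(Q,p[0],p[1],yaw); W[:,2]+=p[2]-off; return W
def parts(q=3):
    h=q/2
    return [("arm",box(18,4,0,40,0,-13+h)),("arm",box(18,4,0,40,0,13-h)),("arm",box(12,4,40,110,0,-13+h)),("arm",box(12,4,40,110,0,13-h)),
      ("pad",box(16,5,68,104,0,-17.5+h)),("pad",box(16,5,68,104,0,17.5-h)),("yoke",box(14,20,110,124,0,-5+h))]
def overlay(s,p,yaw,par,x,y,w,h,k,fn,q=3,extra=[]):
    it=list(extra)
    for n,P in parts(q):
        W=rotmodel(P,p,yaw,*par); hull=cv2.convexHull(proj(s,W).astype(np.float32))
        it.append((W[:4],1,(0,255,0))); it.append((W[4:],1,(0,255,0)));
        for i in range(4): it.append((W[[i,i+4]],0,(0,255,0)))
    crop(s,x,y,w,h,k,it,fn)
E
python3 - <<'E'
from fit import *
s=optics.snapshot("scene"); pickle.dump(s,open("s3.pkl","wb"))
_,p,_=pose()
overlay(s,p,-.021,(0,0,0,0),238,163,35,47,13,"pics/p5.png")
overlay(s,p,-.021,(.07,0,0,0),238,163,35,47,13,"pics/p6.png")
d=pickle.load(open("d0.pkl","rb"))["scene"]["s"]
overlay(d,(465.5,145.2,61.7),-.127,(0,0,0,0),325,135,35,40,13,"pics/p7.png",q=0)
E
python3 -c "
import cv2,numpy as np
a=[cv2.imread(f'pics/p{i}.png') for i in(5,6)]
im=np.hstack(a);cv2.imwrite('pics/p56.png',cv2.resize(im,None,fx=.85,fy=.85))"
```

```text
(no output)
```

View pics/p56.png

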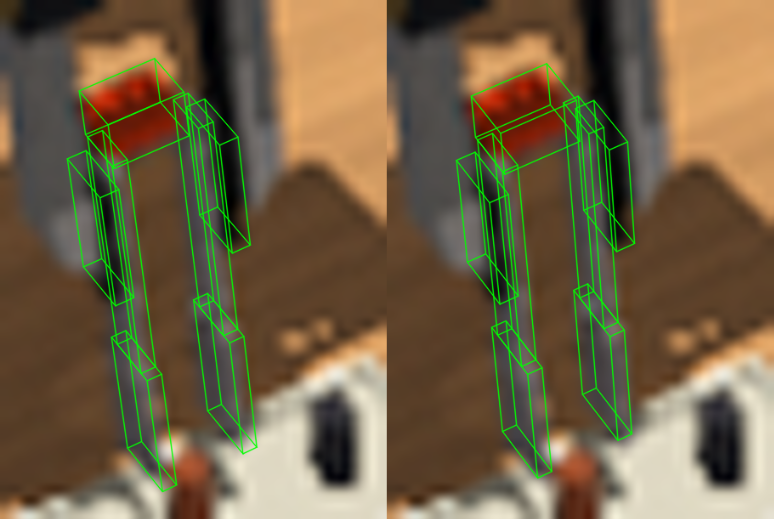

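View pics/p7.png

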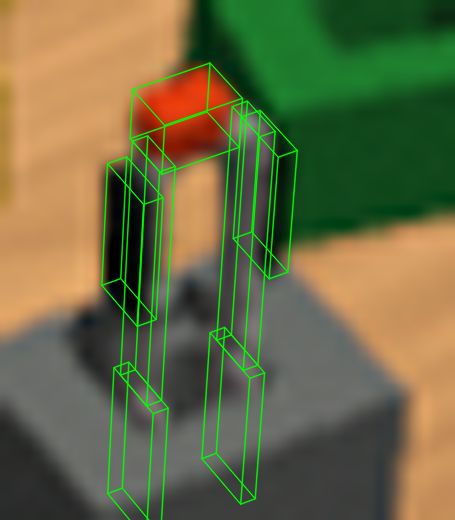

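Run:
```python
from fit import *
def orange(s,x0,y0,x1,y1):
    im=s["color"][y0:y1,x0:x1].astype(float); w=np.clip((im[...,0]-1.6*im[...,1]-20)/80,0,1)
    ys,xs=np.mgrid[y0:y1,x0:x1]; return (w*xs).sum()/w.sum(),(w*ys).sum()/w.sum(),w.sum()
d=pickle.load(open("d0.pkl","rb"))["scene"]["s"]; s=pickle.load(open("s3.pkl","rb")); _,p,_=pose()
for im,pp,yaw,q,roi in((d,(465.5,145.2,61.7),-.127,0,(330,137,350,150)),(s,p,-.021,3,(240,165,260,182))):
    W=rotmodel(parts(q)[6][1],pp,yaw,0,0,0,0); print(orange(im,*roi),proj(im,W).mean(0))
    for dd in np.eye(3): print((proj(im,W+dd)-proj(im,W)).mean(0))
im=s["color"][190:215,240:275,::-1]; im=cv2.normalize(im,None,0,255,cv2.NORM_MINMAX)
cv2.imwrite("pics/p8.png",cv2.resize(cv2.convertScaleAbs(im,alpha=1.5),None,fx=20,fy=20,interpolation=cv2.INTER_NEAREST))
```

```text
(np.float64(338.6977896341463), np.float64(143.18483231707316), np.float64(32.8)) [338.80688369 143.61930716]
[0.21254676 0.18062015]
[ 0.27275345 -0.12708688]
[ 0.01594987 -0.26939886]
(np.float64(249.22723768736617), np.float64(172.7414989293362), np.float64(29.1875)) [249.66185424 172.76695447]
[0.19425888 0.21548635]
[ 0.33647868 -0.15229718]
[-0.03784032 -0.28232657]
```

View pics/p8.png

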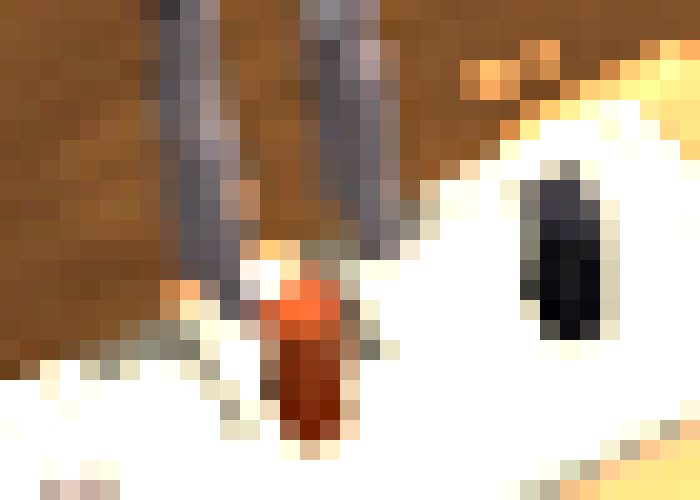

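>>> {"api": "step_arm", "payload": {"linear": [[-0.3, 0, -0.02], [0, 0, 0], [0, 0.6, 0], [0, 0.7, 0], [0, 0.63, 0], [0, 0, 0], [0, 0, 0], [0, 0, 0]], "delta_rot": [[0, 0, 0], [0, 0, 0], [0, 0, 0], [0, 0, 0], [0, 0, 0], [0, 0, 0], [0, 0, 0], [0, 0, 0]], "claw": [3.7, 3.7, 3.7, 3.7, 3.7, 3.7, 3.7, 3.7]}}

```text
time: 14.4
tool_pos: [455.7, -141.2, 71.6]
ee_rot: [-0.024, -2.211, 2.211]
force: [0.9, -0.3, -0.7]
finger_gap: 37.0
```

Run:
```python
from fit import *
s=optics.snapshot("scene"); 
show([(455.5,-141.1,71.7)],-.021); _,p,_=pose()
crop(s,235,165,45,60,10,[],"pics/p9.png")
```

```text
t 14.45 p [ 455.6 -141.1   71.6] F [ 0.8  0.2 -0.9] gap 37.2 jaw [-0.021 -1.     0.   ] x [-1.     0.021 -0.   ]
rot tool deg [-0.01 -0.   -0.03]
[ 455.5 -141.1   71.7] cm cur-frame [ 0.01 -0.01 -0.  ] tgt-frame [ 0.01 -0.01 -0.  ]
```

View pics/p9.png

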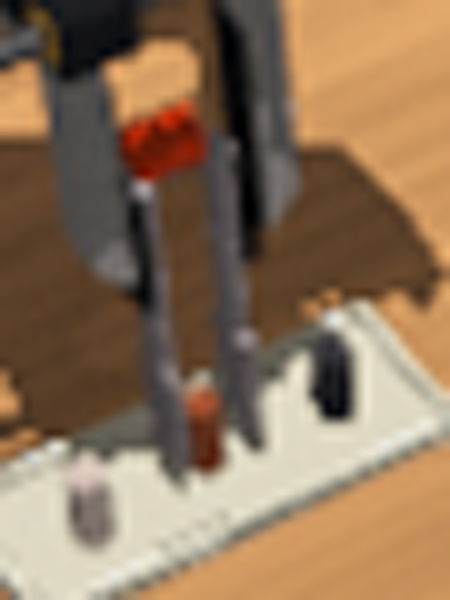

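>>> {"api": "step_arm", "payload": {"linear": [[0, 0, 0], [0, 0, 0], [0, 0, 0], [0, 0, 0], [0, 0, 0], [0, 0, 0], [0, 0, 0], [0, 0, 0]], "delta_rot": [[0, 0, 0], [0, 0, 0], [0, 0, 0], [0, 0, 0], [0, 0, 0], [0, 0, 0], [0, 0, 0], [0, 0, 0]], "claw": [3.5, 3.3, 3.1, 2.9, 2.6, 2.6, 2.6, 2.6], "squeeze": 18}}

```text
time: 15.45
tool_pos: [455.5, -141.1, 71.4]
ee_rot: [-0.023, -2.211, 2.211]
force: [0.1, 0.3, 0.4]
finger_gap: 29.1
```

Run:
```python
from fit import *
s=optics.snapshot("scene"); 
show([(455.5,-141.1,71.7)],-.021); _,p,_=pose()
crop(s,235,165,45,60,10,[],"pics/p10.png")
```

```text
t 15.5 p [ 455.5 -141.1   71.4] F [-0.3 -0.4 -0.8] gap 28.6 jaw [-0.021 -1.     0.   ] x [-1.     0.021 -0.   ]
rot tool deg [-0. -0. -0.]
[ 455.5 -141.1   71.7] cm cur-frame [-0.   -0.03  0.  ] tgt-frame [-0.   -0.03  0.  ]
```

View pics/p10.png

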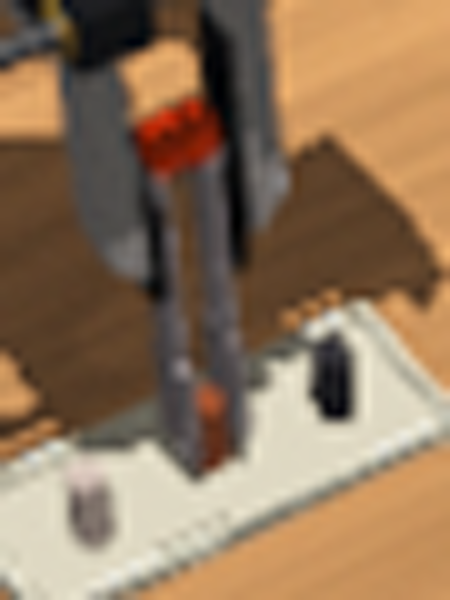

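>>> {"api": "step_arm", "payload": {"linear": [[0, -0.5, 0], [0, -1, 0], [0, -1.5, 0], [0, -2, 0], [0, -2, 0], [0, -1.4, 0], [0, -0.6, 0], [0, 0, 0]], "delta_rot": [[0, 0, 0], [0, 0, 0], [0, 0, 0], [0, 0, 0], [0, 0, 0], [0, 0, 0], [0, 0, 0], [0, 0, 0]], "claw": [2.6, 2.6, 2.6, 2.6, 2.6, 2.6, 2.6, 2.6]}}

```text
time: 16.5
tool_pos: [455.5, -141.1, 161.6]
ee_rot: [-0.024, -2.211, 2.211]
force: [-0.3, 0.6, -0.4]
finger_gap: 28.5
```

Run:
```python
from fit import *
s=optics.snapshot("scene"); 
show([(654.6,-39.6,161)],-.021); _,p,_=pose()
crop(s,230,140,55,80,8,[],"pics/p11.png")
d=pickle.load(open("d0.pkl","rb"))
ca=(656.4,-64.1,.193)
it=[(place(box(56,96,46,46)[:4],*ca),1,(0,255,0)),(place(circ(10.5,46,0,25),*ca),1,(255,0,255)),(place(circ(8.5,44,0,25),*ca),1,(0,255,255))]
crop(d["scene"]["s"],300,215,45,40,11,it,"pics/c1.png");crop(d["scene"]["s"],300,215,45,40,11,[],"pics/c1n.png")
crop(d["top"]["s"],330,148,42,30,11,it,"pics/c2.png");crop(d["top"]["s"],330,148,42,30,11,[],"pics/c2n.png")
a=[cv2.imread(f"pics/{n}.png") for n in("c1","c1n","c2","c2n")]
im=np.vstack([np.hstack([cv2.resize(a[0],(390,347)),cv2.resize(a[1],(390,347))]),np.hstack([cv2.resize(a[2],(390,250)),cv2.resize(a[3],(390,250))])]); cv2.imwrite("pics/c.png",im)
```

```text
t 16.55 p [ 455.2 -140.9  161. ] F [-0.6  0.9 -0.9] gap 28.7 jaw [-0.021 -1.    -0.   ] x [-1.     0.021  0.001]
rot tool deg [ 0.02 -0.    0.03]
[654.6 -39.6 161. ] cm cur-frame [-1.973e+01 -1.000e-02 -1.055e+01] tgt-frame [-19.73  -0.   -10.55]
```

View pics/p11.png

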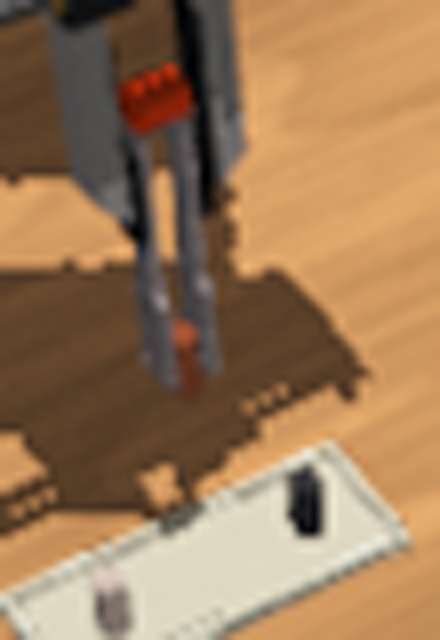

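View pics/c.png

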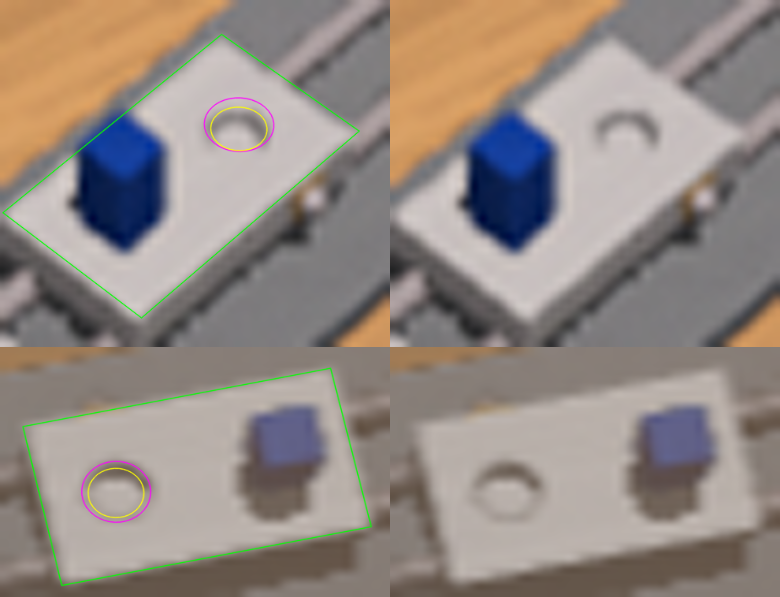

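>>> {"api": "step_arm", "payload": {"linear": [[-1.19, 0, -0.63], [-2.37, 0, -1.26], [-3.16, 0, -1.68], [-3.55, 0, -1.89], [-3.55, 0, -1.89], [-2.96, 0, -1.57], [-1.98, 0, -1.05], [-0.99, 0, -0.53]], "delta_rot": [[0, 0, 0], [0, 0, 0], [0, 0, 0], [0, 0, 0], [0, 0, 0], [0, 0, 0], [0, 0, 0], [0, 0, 0]], "claw": [2.6, 2.6, 2.6, 2.6, 2.6, 2.6, 2.6, 2.6]}}

```text
time: 17.55
tool_pos: [655.8, -39.0, 160.1]
ee_rot: [-0.02, -2.211, 2.21]
force: [-0.0, -0.4, -0.7]
finger_gap: 28.2
```

>>> {"api": "step_arm", "payload": {"linear": [[0, 0, 0], [0, 0, 0], [0, 0.5, 0], [0, 1, 0], [0, 1, 0], [0, 0.5, 0], [0, 0, 0], [0, 0, 0]], "delta_rot": [[0, 0, 0], [0, 0, 0], [0, 0, 0], [0, 0, 0], [0, 0, 0], [0, 0, 0], [0, 0, 0], [0, 0, 0]], "claw": [2.6, 2.6, 2.6, 2.6, 2.6, 2.6, 2.6, 2.6]}}

```text
time: 18.55
tool_pos: [655.4, -40.3, 131.7]
ee_rot: [-0.024, -2.211, 2.211]
force: [-0.4, -0.2, -0.2]
finger_gap: 28.6
```

Run:
```python
from fit import *
s=optics.snapshot("scene"); t=optics.snapshot("top")
show([(654.7,-40,120),(654.7,-40,105.8)],-.021); _,p,_=pose()
zb=p[2]-67.4
it=[(place(circ(10.5,46),651.7,-40,0),1,(255,0,255)),(place(circ(6,zb),p[0]-3,p[1],0),1,(0,255,0)),(place(circ(6,zb+26),p[0]-3,p[1],0),1,(0,255,0))]
crop(s,295,190,60,65,10,it,"pics/k1.png");crop(s,295,190,60,65,10,[],"pics/k1n.png");crop(t,300,130,90,60,8,it,"pics/k2.png")
```

```text
t 18.65 p [655.4 -40.3 131.9] F [ 0.3  1.  -1.1] gap 28.3 jaw [-0.021 -1.     0.   ] x [-1.     0.021 -0.001]
rot tool deg [-0.01  0.   -0.05]
[654.7 -40.  120. ] cm cur-frame [ 0.08  1.19 -0.03] tgt-frame [ 0.07  1.19 -0.02]
[654.7 -40.  105.8] cm cur-frame [ 0.    1.42 -0.  ] tgt-frame [ 0.    1.42 -0.  ]
```

View pics/k1.png

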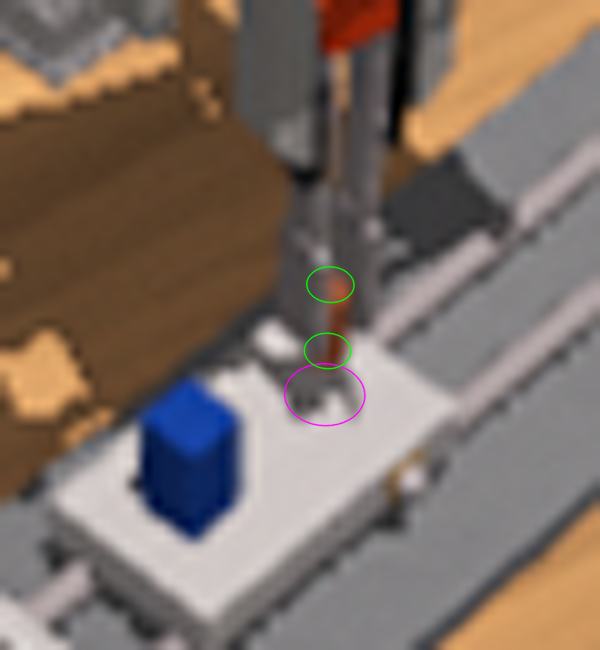

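View pics/k1n.png

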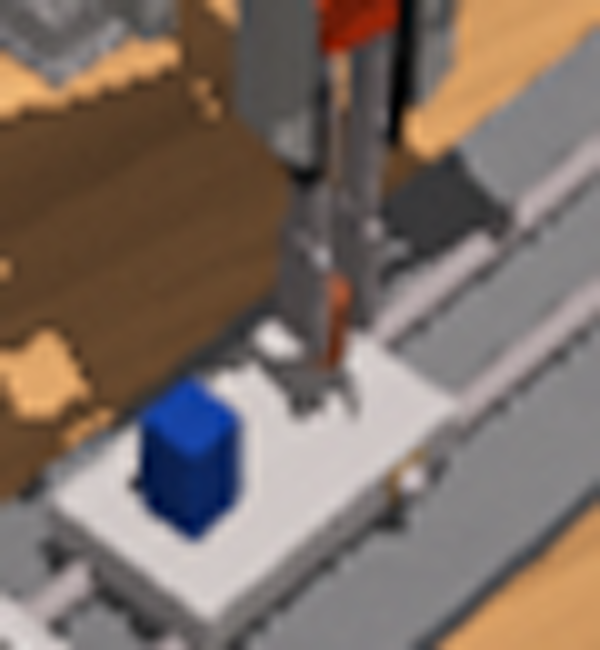

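View pics/k2.png

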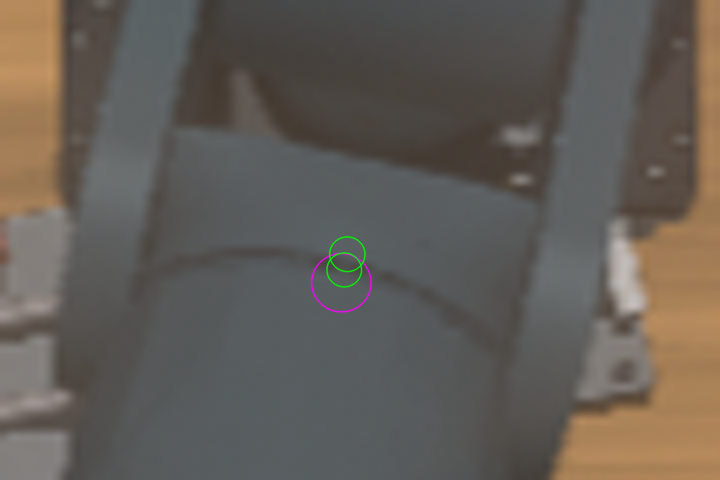

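>>> {"api": "step_arm", "payload": {"linear": [[0.07, 0, -0.03], [0, 0.4, 0], [0, 0.6, 0], [0, 0.4, 0], [0, 0.3, 0], [0, 0.3, 0], [0, 0.2, 0], [0, 0, 0]], "delta_rot": [[0, 0, 0], [0, 0, 0], [0, 0, 0], [0, 0, 0], [0, 0, 0], [0, 0, 0], [0, 0, 0], [0, 0, 0]], "claw": [2.6, 2.6, 2.6, 2.6, 2.6, 2.6, 2.6, 2.6]}}

```text
time: 19.65
tool_pos: [654.3, -39.9, 109.2]
ee_rot: [-0.023, -2.211, 2.211]
force: [-0.0, -0.3, -0.2]
finger_gap: 28.3
```

Run:
```python
from fit import *
s=optics.snapshot("scene")
show([(654.7,-40,105.8)],-.021); _,p,_=pose()
crop(s,295,190,60,65,10,[],"pics/k3.png")
```

```text
t 19.7 p [654.4 -39.9 109.4] F [-0.5  0.6 -1.2] gap 28.2 jaw [-0.021 -1.     0.   ] x [-1.     0.021 -0.   ]
rot tool deg [-0. -0. -0.]
[654.7 -40.  105.8] cm cur-frame [-0.03  0.36  0.01] tgt-frame [-0.03  0.36  0.01]
```

View pics/k3.png

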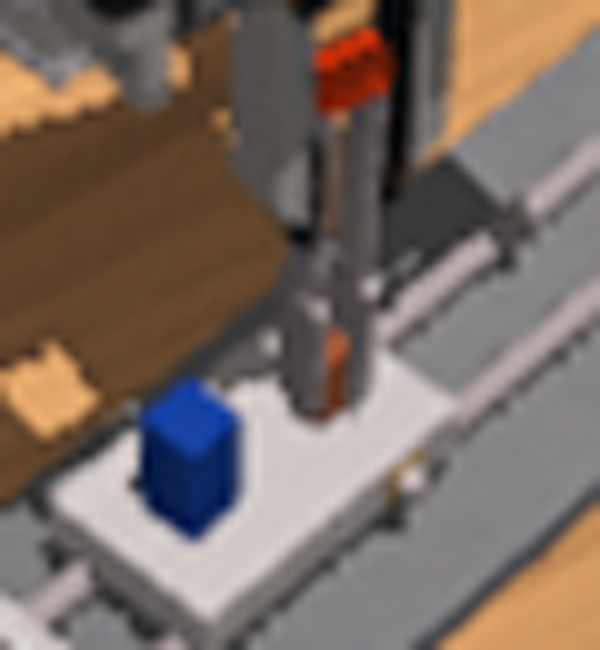

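>>> {"api": "step_arm", "payload": {"linear": [[-0.02, 0.1, 0], [0, 0.1, 0], [0, 0.1, 0], [0, 0.05, 0], [0, 0, 0], [0, 0, 0], [0, 0, 0], [0, 0, 0]], "delta_rot": [[0, 0, 0], [0, 0, 0], [0, 0, 0], [0, 0, 0], [0, 0, 0], [0, 0, 0], [0, 0, 0], [0, 0, 0]], "claw": [2.6, 2.6, 2.6, 2.6, 2.6, 2.6, 2.6, 2.6]}}

```text
time: 20.7
tool_pos: [654.6, -39.9, 105.9]
ee_rot: [-0.023, -2.211, 2.211]
force: [-0.1, 1.0, -0.9]
finger_gap: 27.9
```

Run:
```python
from fit import *
s=optics.snapshot("scene")
show([(654.7,-40,105.8)],-.021)
for i in range(3): optics.snapshot("top"); print(np.round(pose()[0]["force"],1))
crop(s,295,190,60,65,10,[],"pics/k4.png")
```

```text
t 20.75 p [654.6 -39.9 105.9] F [-0.2  0.3 -1.2] gap 28.7 jaw [-0.021 -1.     0.   ] x [-1.     0.021 -0.   ]
rot tool deg [-0. -0. -0.]
[654.7 -40.  105.8] cm cur-frame [-0.01  0.01  0.01] tgt-frame [-0.01  0.01  0.01]
[-0.7 -0.2 -0.5]
[-0.4 -0.4 -1. ]
[ 0.  -0.4 -0.5]
```

View pics/k4.png

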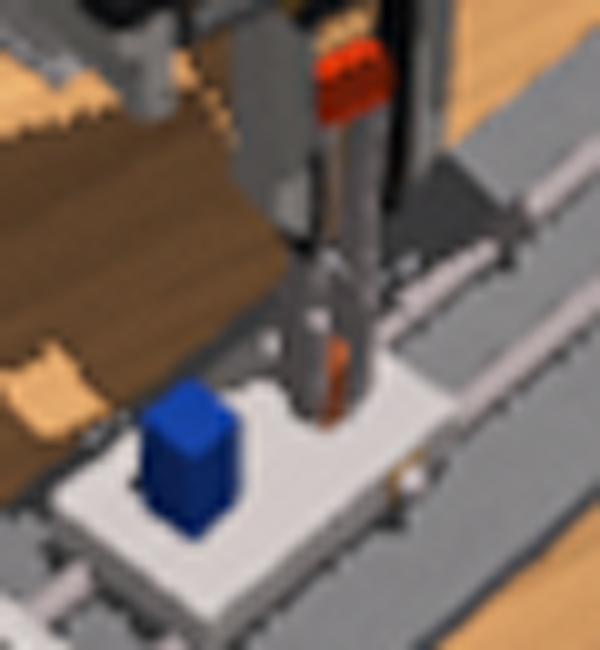

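>>> {"api": "step_arm", "payload": {"linear": [[0, 0, 0], [0, 0, 0], [0, 0, 0], [0, 0, 0], [0, 0, 0], [0, 0, 0], [0, 0, 0], [0, 0, 0]], "delta_rot": [[0, 0, 0], [0, 0, 0], [0, 0, 0], [0, 0, 0], [0, 0, 0], [0, 0, 0], [0, 0, 0], [0, 0, 0]], "claw": [2.9, 3.1, 3.3, 3.5, 3.65, 3.65, 3.65, 3.65], "squeeze": 15}}

```text
time: 21.9
tool_pos: [654.6, -39.9, 105.9]
ee_rot: [-0.023, -2.211, 2.211]
force: [0.1, 0.0, -0.6]
finger_gap: 36.4
```

Run:
```python
from fit import *
s=optics.snapshot("scene")
show([(654.7,-40,105.8)],-.021)
crop(s,295,190,60,65,10,[],"pics/k5.png")
```

```text
t 21.95 p [654.6 -39.9 105.9] F [-0.7 -0.2 -1.7] gap 36.9 jaw [-0.021 -1.     0.   ] x [-1.     0.021 -0.   ]
rot tool deg [-0. -0. -0.]
[654.7 -40.  105.8] cm cur-frame [-0.01  0.01  0.01] tgt-frame [-0.01  0.01  0.01]
```

View pics/k5.png

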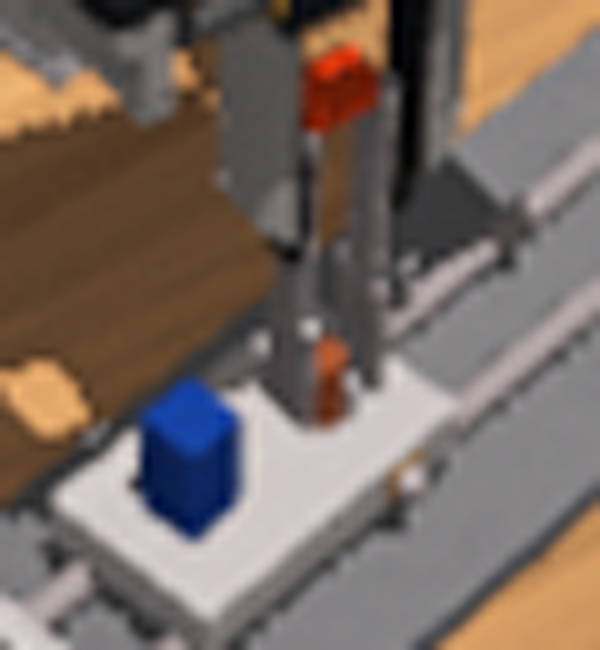

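>>> {"api": "step_arm", "payload": {"linear": [[0, -0.3, 0], [0, -0.6, 0], [0, -0.9, 0], [0, -1.2, 0], [0, -1.2, 0], [0, -1.0, 0], [0, 0, 0], [0, 0, 0]], "delta_rot": [[0, 0, 0], [0, 0, 0], [0, 0, 0], [0, 0, 0], [0, 0, 0], [0, 0, 0], [0, 0, 0], [0, 0, 0]], "claw": [3.65, 3.65, 3.65, 3.65, 3.65, 3.65, 3.65, 3.65]}}

```text
time: 22.95
tool_pos: [654.3, -39.8, 157.5]
ee_rot: [-0.022, -2.211, 2.21]
force: [-0.1, 0.6, -0.7]
finger_gap: 36.8
```

Run:
```python
from fit import *
s=optics.snapshot("scene");pickle.dump(s,open("s4.pkl","wb"))
show([(465.7,145.2,161)],-.127); _,p,_=pose()
it=[(place(circ(6,z),651.7,-40,0),1,(0,255,0)) for z in (46,64)]
crop(s,295,170,60,75,9,it,"pics/k6.png")
overlay(s,p,-.021,(0.0,0,0,0),310,160,35,55,13,"pics/k7.png",q=3.5)
overlay(s,p,-.021,(0.04,0,0,0),310,160,35,55,13,"pics/k8.png",q=3.5)
a=np.hstack([cv2.imread("pics/k7.png"),cv2.imread("pics/k8.png")]); cv2.imwrite("pics/k78.png",cv2.resize(a,None,fx=.83,fy=.83))
```

```text
t 23.0 p [654.2 -39.8 157.2] F [-0.1  0.5 -0.1] gap 36.6 jaw [-0.021 -1.    -0.   ] x [-1.     0.021  0.001]
rot tool deg [0.01 6.07 0.07]
[465.7 145.2 161. ] cm cur-frame [ 19.23  -0.35 -18.1 ] tgt-frame [ 21.04  -0.38 -15.96]
```

View pics/k6.png

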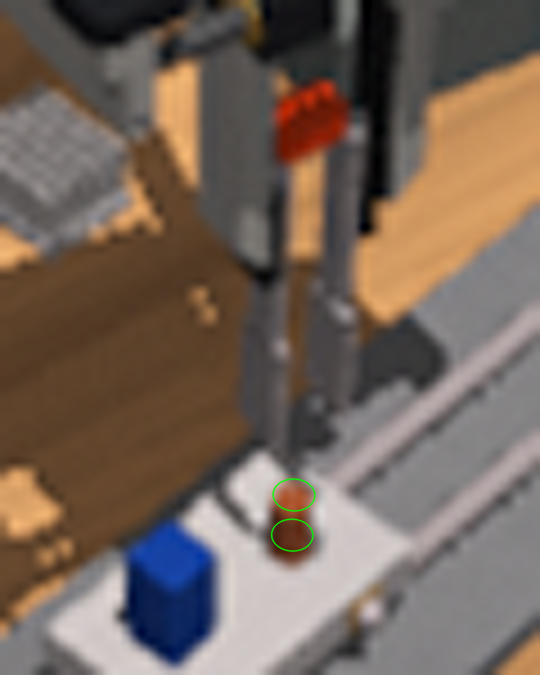

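View pics/k78.png

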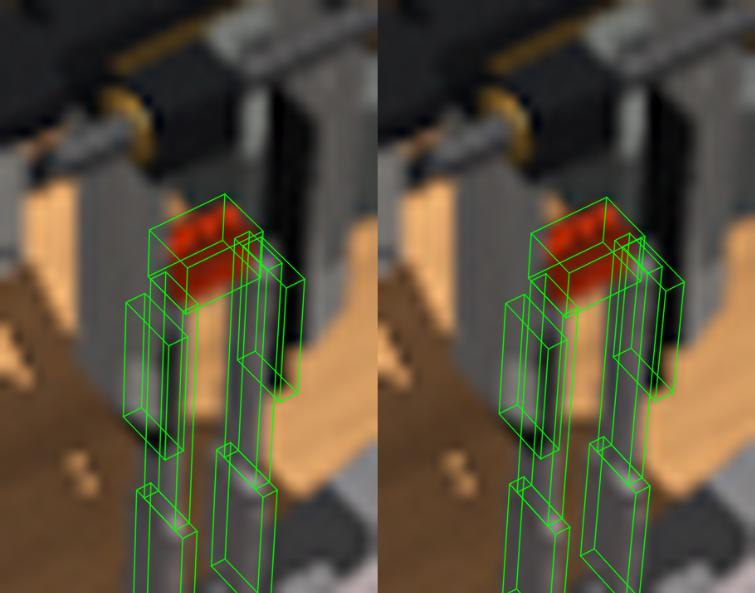

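Run:
```python
from fit import *
s=pickle.load(open("s4.pkl","rb")); p=(654.2,-39.8,157.2)
overlay(s,p,-.021,(0.0,0,0,0),315,175,26,53,11,"pics/k7.png",q=3.5)
overlay(s,p,-.021,(0.04,0,0,0),315,175,26,53,11,"pics/k8.png",q=3.5)
crop(s,315,175,26,53,11,[],"pics/k9.png")
a=np.hstack([cv2.imread(f"pics/k{i}.png") for i in(7,8,9)]); cv2.imwrite("pics/k78.png",cv2.resize(a,None,fx=.92,fy=.92))
```

View pics/k78.png

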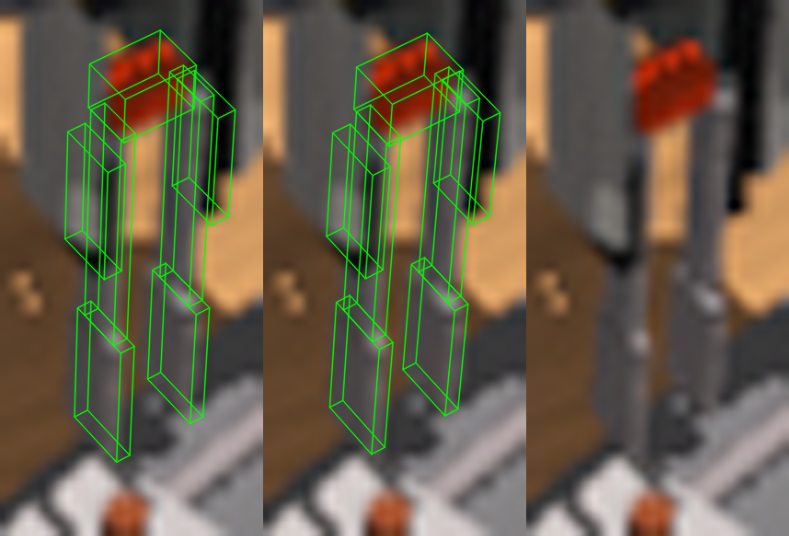

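>>> {"api": "step_arm", "payload": {"linear": [[0, 0, 0], [0, 0, 0], [1.05, -0.2, -0.8], [2.1, -0.2, -1.6], [2.73, 0, -2.07], [3.37, 0, -2.55], [3.37, 0, -2.55], [3.37, 0, -2.55]], "delta_rot": [[0, 3, 0], [0, 3.07, 0], [0, 0, 0], [0, 0, 0], [0, 0, 0], [0, 0, 0], [0, 0, 0], [0, 0, 0]], "claw": [3.65, 3.65, 3.65, 3.65, 3.65, 3.65, 3.65, 3.65]}}

```text
time: 24.0
tool_pos: [509.5, 101.9, 161.6]
ee_rot: [-0.135, -2.156, 2.156]
force: [0.4, -0.1, -0.4]
finger_gap: 36.7
```

>>> {"api": "step_arm", "payload": {"linear": [[2.5, 0, -1.9], [1.6, 0, -1.2], [0.95, 0, -0.74], [0, 0, 0], [0, 1, 0], [0, 1.5, 0], [0, 0, 0], [0, 0, 0]], "delta_rot": [[0, 0, 0], [0, 0, 0], [0, 0, 0], [0, 0, 0], [0, 0, 0], [0, 0, 0], [0, 0, 0], [0, 0, 0]], "claw": [3.65, 3.65, 3.65, 3.65, 3.65, 3.65, 3.65, 3.65]}}

```text
time: 25.0
tool_pos: [466.2, 144.9, 136.6]
ee_rot: [-0.137, -2.155, 2.155]
force: [-0.8, -0.2, -0.3]
finger_gap: 36.7
```

Run:
```python
from fit import *
s=optics.snapshot("scene");pickle.dump(s,open("s5.pkl","wb"))
show([(465.7,145.2,115),(465.7,145.2,61.7)],-.127); _,p,_=pose()
ex=[(place(box(23,35,45,45)[:4],465.5,145.2,-.127),1,(0,255,255)),(place(box(64,84,45,45)[:4],465.5,145.2,-.127),1,(0,255,255))]
overlay(s,p,-.127,(0.0,0,0,0),315,110,55,75,8,"pics/r1.png",q=3.5,extra=ex)
crop(s,315,110,55,75,8,[],"pics/r2.png")
a=np.hstack([cv2.imread(f"pics/r{i}.png") for i in(1,2)]); cv2.imwrite("pics/r12.png",cv2.resize(a,None,fx=.9,fy=.9))
s=optics.snapshot("scene")
crop(s,300,215,60,50,10,[(place(circ(6,z),651.7,-40,0),1,(0,255,0)) for z in (46,64)],"pics/k10.png")
```

```text
t 25.05 p [466.4 144.9 137. ] F [-0.9 -0.3 -0.7] gap 36.6 jaw [-0.127 -0.992 -0.   ] x [-0.992  0.127 -0.   ]
rot tool deg [ 0.   -0.01 -0.01]
[465.7 145.2 115. ] cm cur-frame [ 0.07  2.2  -0.02] tgt-frame [ 0.07  2.2  -0.02]
[465.7 145.2  61.7] cm cur-frame [0.   5.33 0.  ] tgt-frame [ 0.    5.33 -0.  ]
```

View pics/r12.png

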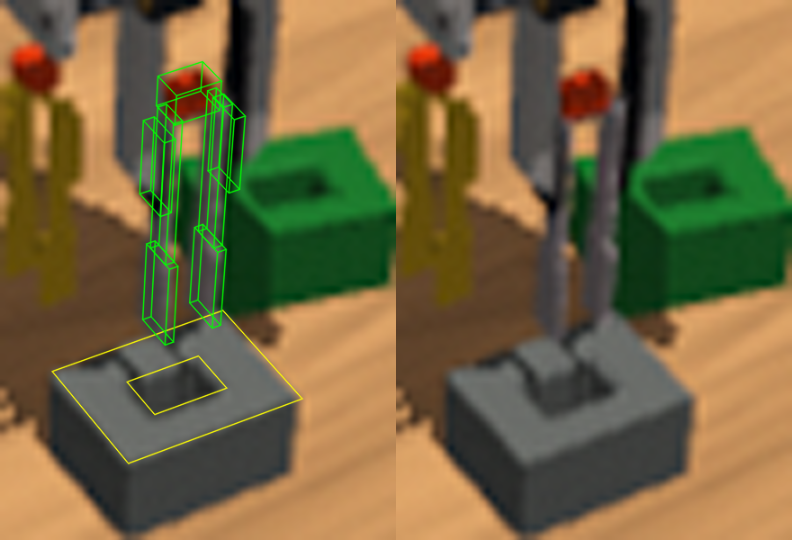

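View pics/k10.png

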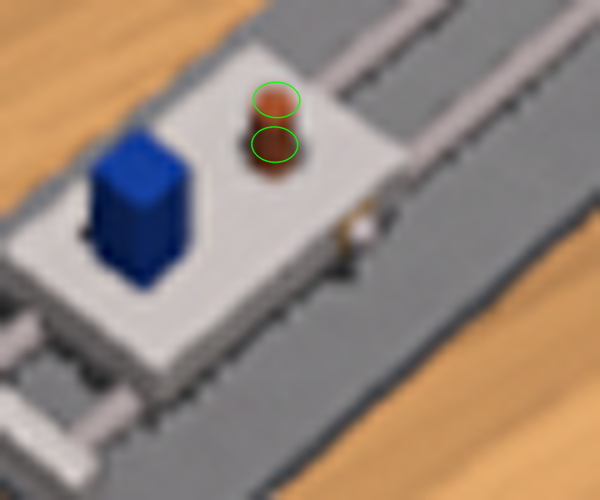

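>>> {"api": "step_arm", "payload": {"linear": [[-0.08, 0, -0.02], [0, 0, 0], [0, 0.5, 0], [0, 1, 0], [0, 1, 0], [0, 0.3, 0], [0, 0, 0], [0, 0, 0]], "delta_rot": [[0, 0, 1.1], [0, 0, 1.2], [0, 0, 0], [0, 0, 0], [0, 0, 0], [0, 0, 0], [0, 0, 0], [0, 0, 0]], "claw": [3.65, 3.65, 3.65, 3.65, 3.65, 3.65, 3.65, 3.65]}}

```text
time: 26.1
tool_pos: [468.3, 145.0, 109.1]
ee_rot: [-0.183, -2.172, 2.177]
force: [-0.6, -0.5, -0.8]
finger_gap: 36.8
```

Run:
```python
from fit import *
s=optics.snapshot("scene");pickle.dump(s,open("s6.pkl","wb"))
show([(467.2,145.1,105),(467.2,145.1,61.7)],-.127); _,p,_=pose()
ex=[(place(box(23,35,45,45)[:4],465.5,145.2,-.127),1,(0,255,255)),(place(box(64,84,45,45)[:4],465.5,145.2,-.127),1,(0,255,255))]
overlay(s,(465.5,145.2,p[2]),-.127,(0.0,0,0,0),315,110,55,75,8,"pics/r1.png",q=3.5,extra=ex)
crop(s,315,110,55,75,8,[],"pics/r2.png")
a=np.hstack([cv2.imread(f"pics/r{i}.png") for i in(1,2)]); cv2.imwrite("pics/r34.png",cv2.resize(a,None,fx=.9,fy=.9))
```

```text
t 26.15 p [468.4 145.  109.3] F [-0.3 -0.4 -1.2] gap 36.5 jaw [-0.127 -0.992 -0.   ] x [-0.991  0.127 -0.041]
rot tool deg [ 0.01  0.   -2.34]
[467.2 145.1 105. ] cm cur-frame [0.13 0.42 0.01] tgt-frame [0.12 0.43 0.01]
[467.2 145.1  61.7] cm cur-frame [0.18 4.33 0.  ] tgt-frame [ 0.    4.33 -0.  ]
```

View pics/r34.png

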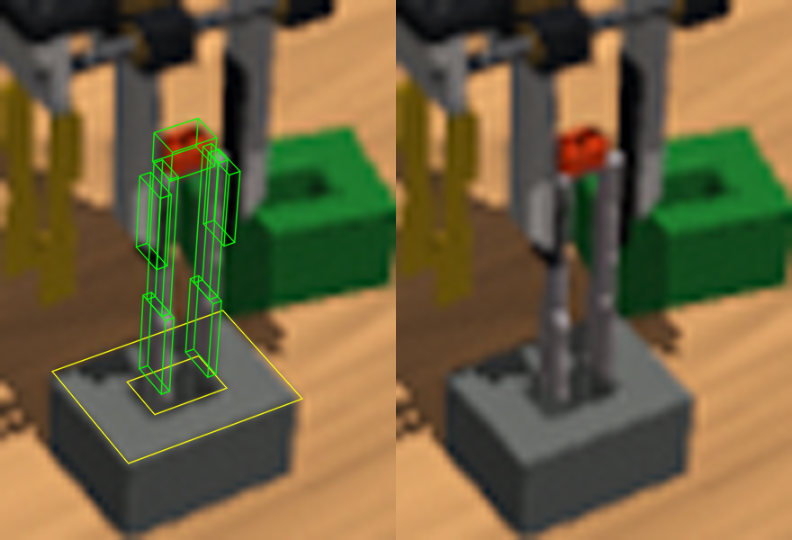

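>>> {"api": "step_arm", "payload": {"linear": [[0.05, 0.3, 0], [0.02, 0.4, 0], [0.02, 0.5, 0], [0.02, 0.5, 0], [0.02, 0.5, 0], [0.02, 0.5, 0], [0, 0, 0], [0, 0, 0]], "delta_rot": [[0, 0, 0], [0, 0, 0], [0, 0, 0], [0, 0, 0], [0, 0, 0], [0, 0, 0], [0, 0, 0], [0, 0, 0]], "claw": [3.65, 3.65, 3.65, 3.65, 3.65, 3.65, 3.65, 3.65]}}

```text
time: 27.15
tool_pos: [467.7, 145.1, 82.0]
ee_rot: [-0.182, -2.172, 2.177]
force: [0.4, -0.4, -0.1]
finger_gap: 36.4
```

Run:
```python
from fit import *
s=optics.snapshot("scene")
show([(467.9,145.1,61.9)],-.127); _,p,_=pose()
overlay(s,(465.5,145.2,p[2]),-.127,(0.0,0,0,0),315,110,55,75,8,"pics/r1.png",q=3.5)
crop(s,315,110,55,75,8,[],"pics/r2.png")
a=np.hstack([cv2.imread(f"pics/r{i}.png") for i in(1,2)]); cv2.imwrite("pics/r56.png",cv2.resize(a,None,fx=.9,fy=.9))
```

```text
t 27.2 p [467.7 145.1  82. ] F [ 0.3  0.3 -0.9] gap 36.6 jaw [-0.127 -0.992 -0.   ] x [-0.991  0.126 -0.04 ]
rot tool deg [ 0.    0.   -2.31]
[467.9 145.1  61.9] cm cur-frame [ 0.06  2.01 -0.  ] tgt-frame [-0.02  2.01 -0.  ]
```

View pics/r56.png

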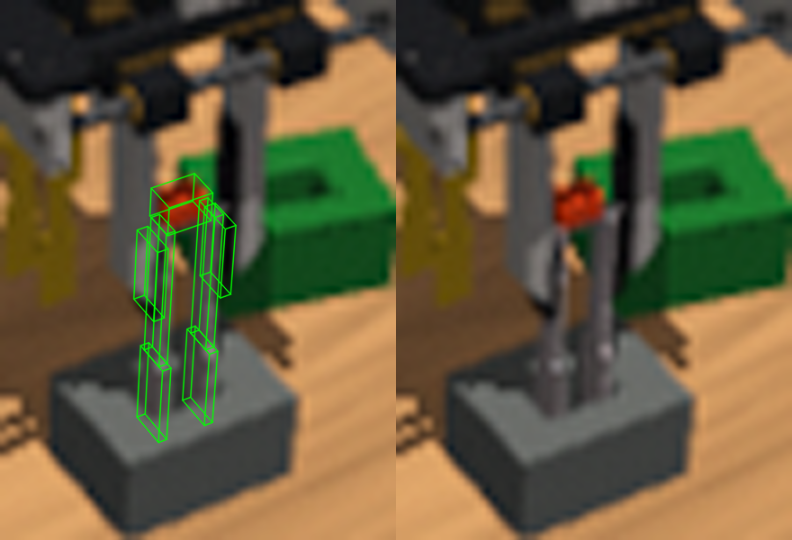

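In the pocket without contact force. Continue down to the floor.

>>> {"api": "step_arm", "payload": {"linear": [[0.02, 0.5, 0], [0.02, 0.5, 0], [0.02, 0.5, 0], [0, 0.3, 0], [0, 0.15, 0], [0, 0, 0], [0, 0, 0], [0, 0, 0]], "delta_rot": [[0, 0, 0], [0, 0, 0], [0, 0, 0], [0, 0, 0], [0, 0, 0], [0, 0, 0], [0, 0, 0], [0, 0, 0]], "claw": [3.65, 3.65, 3.65, 3.65, 3.65, 3.65, 3.65, 3.65]}}

```text
time: 28.2
tool_pos: [467.9, 145.1, 62.5]
ee_rot: [-0.182, -2.172, 2.177]
force: [-0.6, -0.2, 0.3]
finger_gap: 36.4
```

Run:
```python
from fit import *
for i in range(3):
    optics.snapshot("scene"); print(np.round(pose()[0]["force"],1),np.round(pose()[1],1))
```

```text
[-0.3  0.9 -0.6] [467.9 145.1  62.5]
[ 1.   0.2 -0.9] [467.9 145.1  62.4]
[ 0.4  0.5 -0.6] [467.9 145.1  62.4]
```

>>> {"api": "step_arm", "payload": {"linear": [[0, 0.05, 0], [0, 0, 0], [0, 0, 0], [0, 0, 0], [0, 0, 0], [0, 0, 0], [0, 0, 0], [0, 0, 0]], "delta_rot": [[0, 0, 0], [0, 0, 0], [0, 0, 0], [0, 0, 0], [0, 0, 0], [0, 0, 0], [0, 0, 0], [0, 0, 0]], "claw": [3.65, 3.8, 3.9, 4.0, 4.3, 5, 6, 7]}}

```text
time: 29.35
tool_pos: [467.9, 145.1, 61.9]
ee_rot: [-0.182, -2.172, 2.177]
force: [0.9, 0.2, -0.7]
finger_gap: 66.5
```

>>> {"api": "step_arm", "payload": {"linear": [[0, 0, 0], [0, -0.7, 0], [0, -1.5, 0], [0, -2.5, 0], [0, -3, 0], [0, -3, 0], [0, -1.2, 0], [0, 0, 0]], "delta_rot": [[0, 0, 0], [0, 0, 0], [0, 0, 0], [0, 0, 0], [0, 0, 0], [0, 0, 0], [0, 0, -1.1], [0, 0, -1.2]], "claw": [7, 7, 7, 7, 7, 7, 7, 7]}}

```text
time: 30.35
tool_pos: [464.1, 145.8, 183.0]
ee_rot: [-0.141, -2.158, 2.157]
force: [-0.1, 0.2, -0.7]
finger_gap: 70.1
```

Run:
```python
from fit import *
from station import finder
s=optics.snapshot("scene")
show([(661.5,-89,190)],.193)
crop(s,300,110,70,80,8,[],"pics/r7.png")
ca=(656.4,-64.1,.193)
it=[(place(box(20,20,z,z,0,-25)[:4],*ca),1,(255,0,255)) for z in(46,84)]+[(place(circ(6,z),651.7,-40,0),1,(0,255,0)) for z in (46,64)]
crop(s,290,200,70,60,9,it,"pics/r8.png")
```

```text
t 30.4 p [463.8 145.6 181.7] F [-0.4 -1.2 -0.5] gap 70.2 jaw [-0.127 -0.992 -0.   ] x [-0.992  0.127 -0.001]
rot tool deg [ 1.000e-02 -1.834e+01 -4.000e-02]
[661.5 -89.  190. ] cm cur-frame [-22.59  -0.82  20.76] tgt-frame [-14.91  -0.83  26.81]
```

View pics/r7.png

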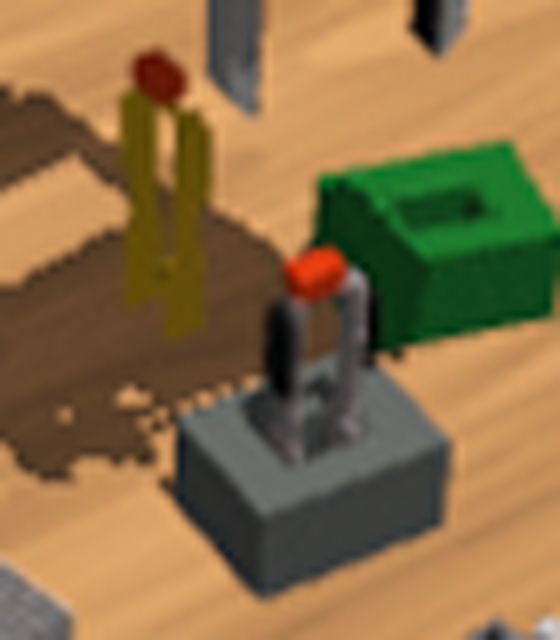

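View pics/r8.png

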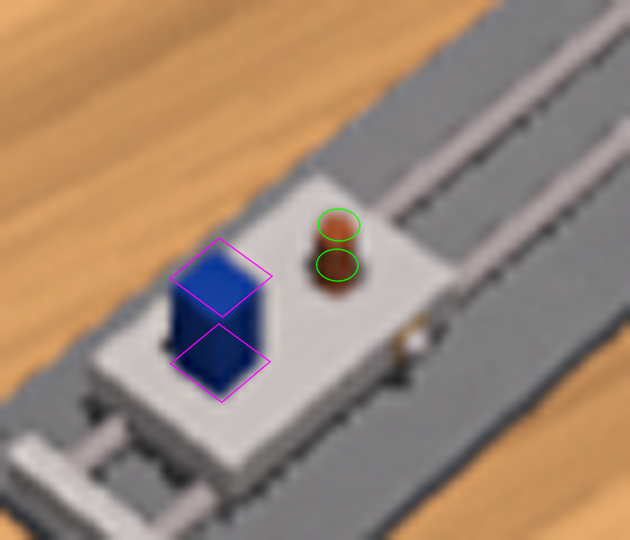

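>>> {"api": "step_arm", "payload": {"linear": [[0, 0, 0], [0, 0, 0], [-1.5, 0, 2.68], [-2.68, 0, 4.82], [-2.68, 0, 4.82], [-2.68, 0, 4.82], [-2.68, 0, 4.82], [-2.66, 0, 4.81]], "delta_rot": [[0, -9.1, 0], [0, -9.24, 0], [0, 0, 0], [0, 0, 0], [0, 0, 0], [0, 0, 0], [0, 0, 0], [0, 0, 0]], "claw": [7, 6, 5, 4.5, 4.5, 4.5, 4.5, 4.5]}}

```text
time: 31.4
tool_pos: [660.9, -89.9, 179.5]
ee_rot: [-0.207, 2.122, -2.12]
force: [0.2, 0.0, 0.1]
finger_gap: 44.8
```

>>> {"api": "step_arm", "payload": {"linear": [[0, 0, 0], [0, 0, 0], [0, 1.5, 0], [0, 3, 0], [0, 2.5, 0], [0, 1.0, 0], [0, 0, 0], [0, 0, 0]], "delta_rot": [[0, 0, 0], [0, 0, 0], [0, 0, 0], [0, 0, 0], [0, 0, 0], [0, 0, 0], [0, 0, 0], [0, 0, 0]], "claw": [4.5, 4.5, 4.5, 4.5, 4.5, 4.5, 4.5, 4.5]}}

```text
time: 32.4
tool_pos: [661.3, -88.5, 102.1]
ee_rot: [-0.203, 2.118, -2.12]
force: [1.2, -0.7, 1.1]
finger_gap: 45.0
```

Run:
```python
from fit import *
s=optics.snapshot("scene");t=optics.snapshot("top")
show([(661.2,-88.6,54)],.193); _,p,_=pose()
it=[(place(box(16,12,p[2]+z,p[2]+z,0,sg*28.5)[:4],p[0],p[1],.193),1,(0,255,0)) for z in(0,17) for sg in(-1,1)]
crop(s,280,165,80,90,7,it,"pics/n1.png")
```

```text
t 32.5 p [661.3 -88.7 102.2] F [0.1 0.1 0.4] gap 45.1 jaw [ 0.192 -0.981  0.001] x [-0.981 -0.192 -0.002]
rot tool deg [-0.06  0.01 -0.12]
[661.2 -88.6  54. ] cm cur-frame [ 0.02  4.82 -0.01] tgt-frame [ 0.01  4.82 -0.01]
```

View pics/n1.png

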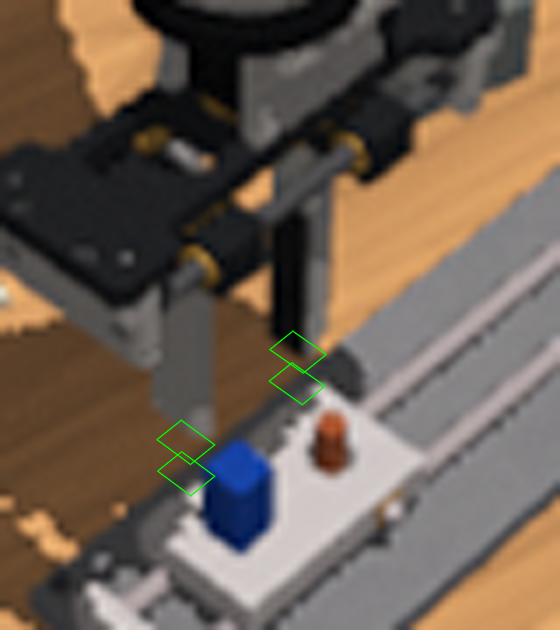

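>>> {"api": "step_arm", "payload": {"linear": [[0.01, 1, 0], [0, 1.5, 0], [0, 1.2, 0], [0, 0.9, 0], [0, 0.6, 0], [0, 0, 0], [0, 0, 0], [0, 0, 0]], "delta_rot": [[0, 0, 0], [0, 0, 0], [0, 0, 0], [0, 0, 0], [0, 0, 0], [0, 0, 0], [0, 0, 0], [0, 0, 0]], "claw": [4.5, 4.5, 4.5, 4.5, 4.5, 4.5, 4.5, 4.5]}}

```text
time: 33.5
tool_pos: [660.8, -88.7, 49.4]
ee_rot: [-0.204, 2.119, -2.12]
force: [-0.2, 0.1, 0.2]
finger_gap: 44.9
```

Run:
```python
from fit import *
s=optics.snapshot("scene")
show([(661.2,-88.6,54)],.193)
crop(s,280,165,80,90,7,[],"pics/n2.png")
```

```text
t 33.55 p [660.8 -88.7  49.3] F [ 0.1  0.4 -0.4] gap 44.9 jaw [ 0.192 -0.981  0.   ] x [-0.981 -0.192 -0.001]
rot tool deg [-0.02  0.   -0.05]
[661.2 -88.6  54. ] cm cur-frame [-0.04 -0.47  0.  ] tgt-frame [-0.04 -0.47  0.  ]
```

View pics/n2.png

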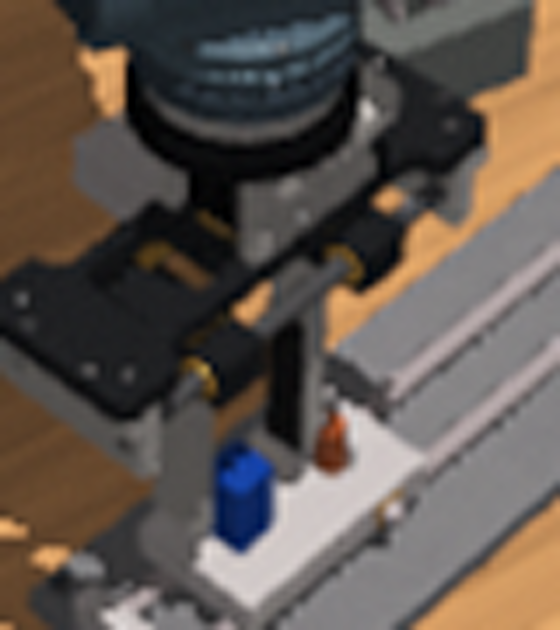

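>>> {"api": "step_arm", "payload": {"linear": [[0, 0, 0], [0, 0, 0], [0, 0, 0], [0, 0, 0], [0, 0, 0], [0, 0, 0], [0, 0, 0], [0, 0, 0]], "delta_rot": [[0, 0, 0], [0, 0, 0], [0, 0, 0], [0, 0, 0], [0, 0, 0], [0, 0, 0], [0, 0, 0], [0, 0, 0]], "claw": [4, 3.5, 3, 2.6, 2.3, 2.0, 1.6, 1.6], "squeeze": 25}}

```text
time: 34.55
tool_pos: [660.4, -88.6, 48.7]
ee_rot: [-0.205, 2.12, -2.12]
force: [0.8, -0.8, -0.8]
finger_gap: 20.3
```

Run:
```python
from fit import *
from station import finder
s=optics.snapshot("scene");t=optics.snapshot("top")
show([(661.2,-88.6,54)],.193)
for n in("scene","top"):
  for l in("ball","notch","cup","index"): print(n,l,[(np.round(d["point"],1).tolist(),round(d["score"],2)) for d in finder.pinpoint(l,n)])
crop(s,285,180,110,90,7,[],"pics/n3.png"); crop(t,265,130,130,70,6,[],"pics/n4.png")
```

```text
t 34.65 p [660.4 -88.6  48.7] F [ 0.4 -1.7  0.3] gap 19.9 jaw [ 0.192 -0.981  0.   ] x [-0.981 -0.192 -0.   ]
rot tool deg [-0.01  0.   -0.  ]
[661.2 -88.6  54. ] cm cur-frame [-0.08 -0.53  0.01] tgt-frame [-0.08 -0.53  0.01]
scene ball [([683.6, -32.0, 40.2], 0.78), ([529.8, -359.9, 2.3], 0.34)]
scene notch [([654.7, 100.7, 36.5], 0.83), ([466.9, 147.5, 93.9], 0.18)]
scene cup [([653.0, -42.7, 37.2], 0.61)]
scene index [([460.5, -101.1, 4.6], 0.75), ([659.1, 101.7, 12.6], 0.62), ([658.4, 99.9, 36.4], 0.17)]
top ball []
top notch [([653.5, 97.7, 39.2], 0.44)]
top cup []
top index [([463.3, 146.9, 1.2], 0.64), ([665.6, 100.7, 13.2], 0.51)]
```

View pics/n3.png

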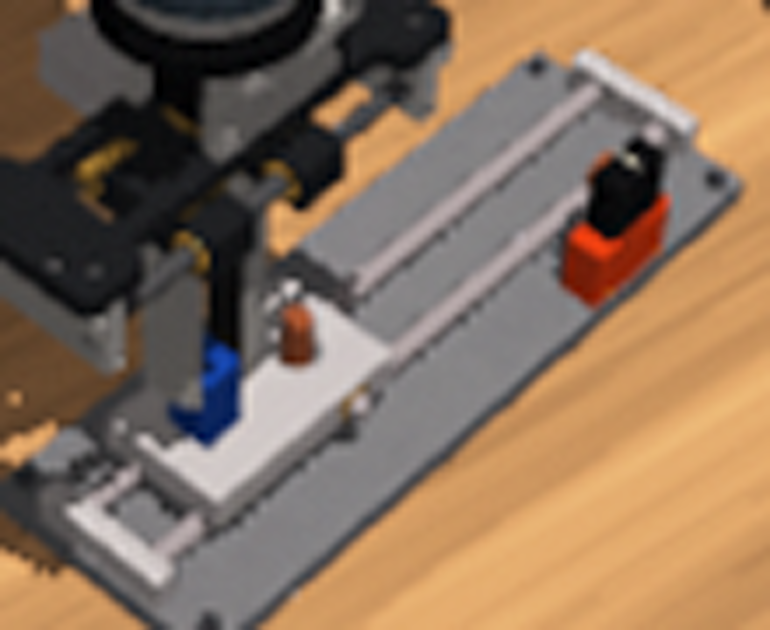

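View pics/n4.png

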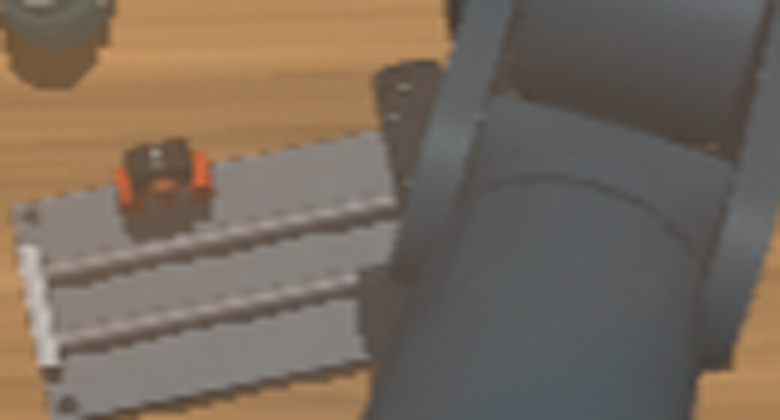

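Run:
```python
from fit import *
d=pickle.load(open("d0.pkl","rb")); S=d["scene"]["s"];T=d["top"]["s"]
ri=(641.2,13.8,.193)
def om(s,x0,y0,x1,y1):
    im=s["color"][y0:y1,x0:x1].astype(float); return (im[...,0]>1.9*im[...,1])&(im[...,0]>60)
for n,s,roi in(("S",S,(360,195,385,228)),("T",T,(280,148,303,170))):
    m=om(s,*roi); print(n); print("\n".join("".join("#" if v else "." for v in r) for r in m))
# cost: orange pixels inside hull, hull nonorange penal except sensor region
def cost(p):
    c=0
    for s,roi in((S,(360,195,385,228)),(T,(280,148,303,170))):
        x0,y0,x1,y1=roi; m=om(s,*roi)
        a=alpha(s,place(box(p[1],44,14,46,p[2],p[0]),*ri))[y0:y1,x0:x1]
        b=alpha(s,place(box(p[1]+2,26,44,80,p[2],p[0]),*ri))[y0:y1,x0:x1]
        w=1-b
        c+=(w*np.abs(a-m)).sum()
    return c
best=None
for y in np.arange(74,92,1.):
  for w in(14,18,22):
    for xc in (40,44,48):
      v=cost((y,w,xc)); 
      if best is None or v<best[0]: best=(v,y,w,xc)
print(best)
r=minimize(cost,best[1:],method="Nelder-Mead",options=dict(initial_simplex=np.array([best[1:]]*4)+np.array([[0,0,0],[2,0,0],[0,3,0],[0,0,3]]))); print(r.x,r.fun)
for y in np.arange(r.x[0]-4,r.x[0]+4.1,1): print(round(y,1),round(cost((y,r.x[1],r.x[2])),2),end="; ")
P=place(box(r.x[1],44,14,46,r.x[2],r.x[0]),*ri)
it=[(P[:4],1,(0,255,0)),(P[4:],1,(0,255,0))]
crop(S,350,185,45,45,8,it,"pics/i1.png");crop(T,270,140,45,45,8,it,"pics/i2.png")
cv2.imwrite("pics/i12.png",np.hstack([cv2.imread("pics/i1.png"),cv2.imread("pics/i2.png")]))
```

```text
S
.........................
.........................
.........................
.........................
.........................
.........................
.........................
.........................
...........#.............
.........................
.........................
.........................
.........................
...................##....
..................###....
.................###.....
................####.....
.......###.....#####.....
......#####...######.....
......#############......
......#############......
......############.......
......###########........
.....###########.........
.....##########..........
.....#########...........
......#######............
........####.............
.........##..............
.........................
.........................
.........................
.........................
T
.......................
.......................
.......................
.......................
.......................
.......................
.......................
.......................
..................#....
..................#....
..................#....
.....#............#....
.....#.................
.......................
.......................
.......................
.......................
.......................
.......................
.......................
.......................
.......................
(np.float64(74.35709342560554), np.float64(81.0), 14, 48)
[81.75626512 14.95305981 46.06695012] 69.68705882352941
77.8 84.44; 78.8 77.04; 79.8 73.08; 80.8 70.26; 81.8 69.69; 82.8 73.72; 83.8 76.95; 84.8 86.38; 85.8 93.03;
```

View pics/i12.png

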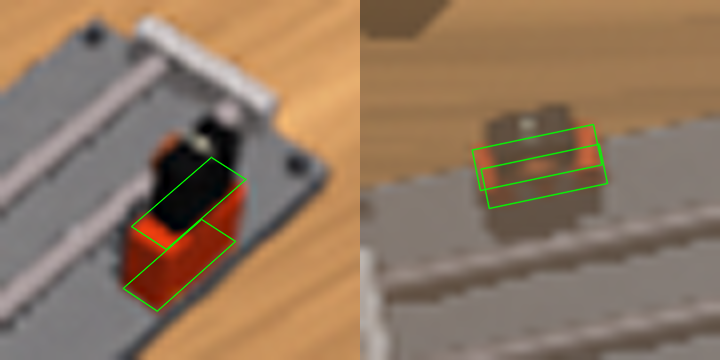

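>>> {"api": "step_arm", "payload": {"linear": [[0, 0, -0.4], [0, 0, -0.9], [0, 0, -1.4], [0, 0, -1.6], [0, 0, -1.6], [0, 0, -1.5], [0, 0, -1.1], [0, 0, -0.5]], "delta_rot": [[0, 0, 0], [0, 0, 0], [0, 0, 0], [0, 0, 0], [0, 0, 0], [0, 0, 0], [0, 0, 0], [0, 0, 0]], "claw": [1.6, 1.6, 1.6, 1.6, 1.6, 1.6, 1.6, 1.6]}}

```text
time: 36.05
tool_pos: [643.3, 0.7, 48.7]
ee_rot: [-0.205, 2.119, -2.119]
force: [5.4, -0.2, -3.6]
finger_gap: 19.8
```

```bash
cat > rd.py <<'E'
from fit import *
u=np.array([-.1918,.9814,0]); v=np.array([.9814,.1918,0]); p0=np.array([660.4,-88.6,48.7])
def rd(n=5):
    F=[];P=[]
    for i in range(n):
        s=optics.snapshot("scene"); st,p,_=pose(); F.append(st["force"]);P.append(p)
    F=np.array(F);P=np.array(P)-p0
    print("t",round(st["time"],2),"along",np.round(P@u,1),"cross",round((P@v).mean(),2),"dz",round(P[:,2].mean(),2),"Falong",np.round(F@u,1),"mean",round((F@u).mean(),2),"Fx",round((F@v).mean(),2),"Fz",round(F[:,2].mean(),2),"gap",round(st["finger_gap"],1))
    return s
E
python3 - <<'E'
from rd import *
s=rd()
crop(s,300,150,100,105,6,[],"pics/m1.png")
E
```

```text
t 36.3 along [91.3 90.9 90.5 90.3 90.2] cross 0.38 dz 0.04 Falong [0.4 0.4 1.2 0.7 0.3] mean 0.6 Fx 5.1 Fz -3.85 gap 19.7
```

View pics/m1.png

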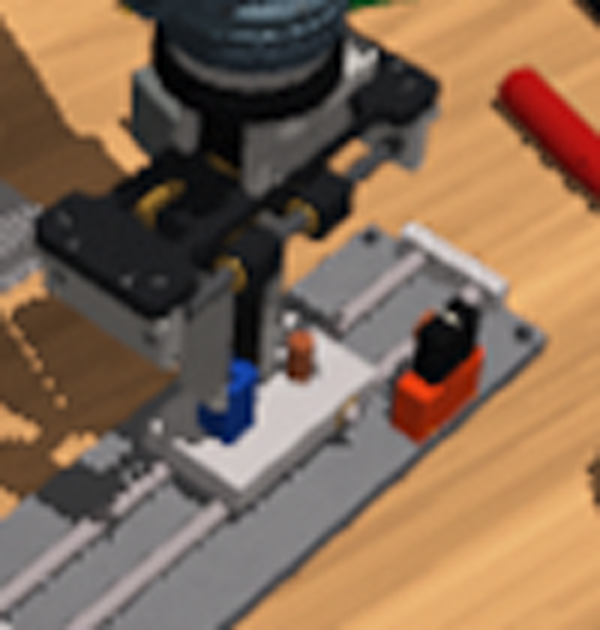

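>>> {"api": "step_arm", "payload": {"linear": [[-0.03, 0, -0.3], [-0.03, 0, -0.6], [-0.01, 0, -0.7], [0, 0, -0.6], [0, 0, -0.4], [0, 0, -0.1], [0, 0, 0], [0, 0, 0]], "delta_rot": [[0, 0, 0], [0, 0, 0], [0, 0, 0], [0, 0, 0], [0, 0, 0], [0, 0, 0], [0, 0, 0], [0, 0, 0]], "claw": [1.6, 1.6, 1.6, 1.6, 1.6, 1.6, 1.6, 1.6]}}

```text
time: 37.3
tool_pos: [638.4, 26.6, 48.7]
ee_rot: [-0.206, 2.121, -2.12]
force: [1.6, 1.2, -0.9]
finger_gap: 19.9
```

Run:
```python
from rd import *
s=rd()
crop(s,320,150,80,85,8,[],"pics/m2.png")
```

```text
t 37.55 along [117.2 117.2 117.1 117.1 117.1] cross 0.55 dz 0.03 Falong [0.8 0.7 0.4 0.6 0.5] mean 0.58 Fx 1.65 Fz -1.52 gap 19.4
```

View pics/m2.png

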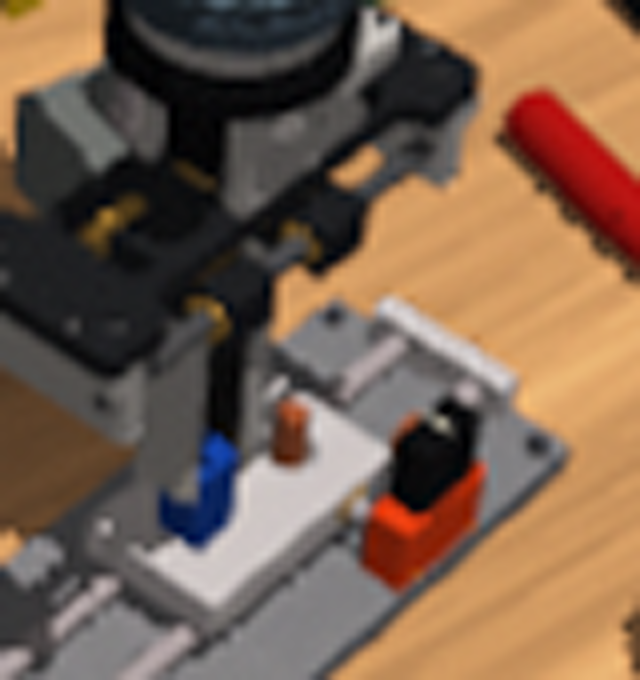

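>>> {"api": "step_arm", "payload": {"linear": [[-0.02, 0, -0.05], [0, 0, -0.05], [0, 0, -0.05], [0, 0, -0.05], [0, 0, -0.05], [0, 0, -0.05], [0, 0, -0.05], [0, 0, 0]], "delta_rot": [[0, 0, 0], [0, 0, 0], [0, 0, 0], [0, 0, 0], [0, 0, 0], [0, 0, 0], [0, 0, 0], [0, 0, 0]], "claw": [1.6, 1.6, 1.6, 1.6, 1.6, 1.6, 1.6, 1.6]}}

```text
time: 38.55
tool_pos: [637.9, 29.9, 48.7]
ee_rot: [-0.206, 2.12, -2.12]
force: [-2.3, -1.2, 0.9]
finger_gap: 19.6
```

```bash
python3 -c "
from rd import *
rd(4)"
```

```text
t 38.75 along [120.7 120.7 120.7 120.7] cross 0.65 dz 0.02 Falong [-1.2 -0.  -0.9  0.6] mean -0.4 Fx -3.52 Fz 1.91 gap 19.6
```

>>> {"api": "step_arm", "payload": {"linear": [[0, 0, -0.05], [0, 0, -0.05], [0, 0, -0.05], [0, 0, -0.05], [0, 0, -0.05], [0, 0, -0.05], [0, 0, 0], [0, 0, 0]], "delta_rot": [[0, 0, 0], [0, 0, 0], [0, 0, 0], [0, 0, 0], [0, 0, 0], [0, 0, 0], [0, 0, 0], [0, 0, 0]], "claw": [1.6, 1.6, 1.6, 1.6, 1.6, 1.6, 1.6, 1.6]}}

```text
time: 39.75
tool_pos: [637.6, 31.9, 48.7]
ee_rot: [-0.206, 2.118, -2.122]
force: [-4.7, -4.0, 2.5]
finger_gap: 19.7
```

```bash
python3 -c "
from rd import *
rd(4)"
```

```text
t 39.95 along [122.6 122.6 122.6 122.6] cross 0.66 dz 0.0 Falong [-3.4 -4.6 -3.3 -4.1] mean -3.84 Fx -4.93 Fz 1.94 gap 19.8
```

>>> {"api": "step_arm", "payload": {"linear": [[0.02, 0, -0.05], [0, 0, -0.05], [0, 0, -0.05], [0, 0, -0.05], [0, 0, -0.05], [0, 0, -0.05], [0, 0, 0], [0, 0, 0]], "delta_rot": [[0, 0, 0], [0, 0, 0], [0, 0, 0], [0, 0, 0], [0, 0, 0], [0, 0, 0], [0, 0, 0], [0, 0, 0]], "claw": [1.6, 1.6, 1.6, 1.6, 1.6, 1.6, 1.6, 1.6]}}

```text
time: 40.95
tool_pos: [636.7, 35.9, 48.7]
ee_rot: [-0.206, 2.12, -2.12]
force: [-4.2, -1.4, 0.7]
finger_gap: 19.7
```

```bash
python3 -c "
from rd import *
rd(4)"
```

```text
t 41.15 along [126.8 126.7 126.7 126.7] cross 0.69 dz 0.01 Falong [-1.2 -0.9 -0.9 -1. ] mean -1.02 Fx -4.04 Fz 1.49 gap 19.1
```

>>> {"api": "step_arm", "payload": {"linear": [[0, 0, -0.05], [0, 0, -0.05], [0, 0, -0.05], [0, 0, -0.05], [0, 0, 0], [0, 0, 0], [0, 0, 0], [0, 0, 0]], "delta_rot": [[0, 0, 0], [0, 0, 0], [0, 0, 0], [0, 0, 0], [0, 0, 0], [0, 0, 0], [0, 0, 0], [0, 0, 0]], "claw": [1.6, 1.6, 1.6, 1.6, 1.6, 1.6, 1.6, 1.6]}}

```text
time: 42.15
tool_pos: [636.4, 38.0, 48.7]
ee_rot: [-0.205, 2.121, -2.12]
force: [-3.4, 0.4, 1.4]
finger_gap: 19.6
```

```bash
python3 -c "
from rd import *
rd(4)"
```

```text
t 42.35 along [128.8 128.8 128.8 128.8] cross 0.69 dz 0.0 Falong [0.5 1.  1.7 1.9] mean 1.25 Fx -3.22 Fz 1.29 gap 19.9
```

>>> {"api": "step_arm", "payload": {"linear": [[0.02, 0, -0.05], [0, 0, -0.05], [0, 0, -0.05], [0, 0, -0.05], [0, 0, -0.05], [0, 0, 0], [0, 0, 0], [0, 0, 0]], "delta_rot": [[0, 0, 0], [0, 0, 0], [0, 0, 0], [0, 0, 0], [0, 0, 0], [0, 0, 0], [0, 0, 0], [0, 0, 0]], "claw": [1.6, 1.6, 1.6, 1.6, 1.6, 1.6, 1.6, 1.6]}}

```text
time: 43.35
tool_pos: [635.9, 40.4, 48.7]
ee_rot: [-0.205, 2.12, -2.119]
force: [-1.8, 2.3, -1.8]
finger_gap: 19.6
```

```bash
python3 -c "
from rd import *
rd(4)"
```

```text
t 43.55 along [131.4 131.4 131.3 131.3] cross 0.64 dz 0.02 Falong [2.2 2.6 2.2 2.6] mean 2.37 Fx 0.44 Fz -1.36 gap 19.8
```

>>> {"api": "step_arm", "payload": {"linear": [[0, 0, -0.05], [0, 0, -0.05], [0, 0, -0.05], [0, 0, 0], [0, 0, 0], [0, 0, 0], [0, 0, 0], [0, 0, 0]], "delta_rot": [[0, 0, 0], [0, 0, 0], [0, 0, 0], [0, 0, 0], [0, 0, 0], [0, 0, 0], [0, 0, 0], [0, 0, 0]], "claw": [1.6, 1.6, 1.6, 1.6, 1.6, 1.6, 1.6, 1.6]}}

```text
time: 44.55
tool_pos: [635.5, 41.8, 48.7]
ee_rot: [-0.205, 2.12, -2.12]
force: [1.1, 3.0, -2.8]
finger_gap: 19.8
```

```bash
python3 -c "
from rd import *
rd(4)"
```

```text
t 44.75 along [132.7 132.7 132.7 132.7] cross 0.6 dz 0.02 Falong [3.  2.1 2.3 2.6] mean 2.5 Fx 2.45 Fz -2.71 gap 19.6
```

>>> {"api": "step_arm", "payload": {"linear": [[0, 0, -0.05], [0, 0, -0.05], [0, 0, 0], [0, 0, 0], [0, 0, 0], [0, 0, 0], [0, 0, 0], [0, 0, 0]], "delta_rot": [[0, 0, 0], [0, 0, 0], [0, 0, 0], [0, 0, 0], [0, 0, 0], [0, 0, 0], [0, 0, 0], [0, 0, 0]], "claw": [1.6, 1.6, 1.6, 1.6, 1.6, 1.6, 1.6, 1.6]}}

```text
time: 45.75
tool_pos: [635.4, 42.7, 48.7]
ee_rot: [-0.205, 2.12, -2.12]
force: [3.2, 4.4, -3.9]
finger_gap: 19.6
```

```bash
python3 -c "
from rd import *
rd(4)"
```

```text
t 45.95 along [133.7 133.6 133.7 133.7] cross 0.6 dz 0.04 Falong [2.8 3.1 3.4 2.6] mean 2.97 Fx 4.26 Fz -4.6 gap 19.5
```

>>> {"api": "step_arm", "payload": {"linear": [[-0.03, 0, -0.05], [0, 0, -0.05], [0, 0, 0], [0, 0, 0], [0, 0, 0], [0, 0, 0], [0, 0, 0], [0, 0, 0]], "delta_rot": [[0, 0, 0], [0, 0, 0], [0, 0, 0], [0, 0, 0], [0, 0, 0], [0, 0, 0], [0, 0, 0], [0, 0, 0]], "claw": [1.6, 1.6, 1.6, 1.6, 1.6, 1.6, 1.6, 1.6]}}

```text
time: 46.95
tool_pos: [635.2, 43.8, 48.7]
ee_rot: [-0.206, 2.12, -2.12]
force: [0.5, 4.1, -2.6]
finger_gap: 19.8
```

```bash
python3 -c "
from rd import *
s=rd(4); crop(s,320,150,80,85,8,[],'pics/m3.png')"
```

```text
t 47.15 along [134.7 134.7 134.7 134.7] cross 0.63 dz 0.02 Falong [3.4 2.7 4.1 3.7] mean 3.47 Fx 0.4 Fz -1.2 gap 19.9
```

View pics/m3.png

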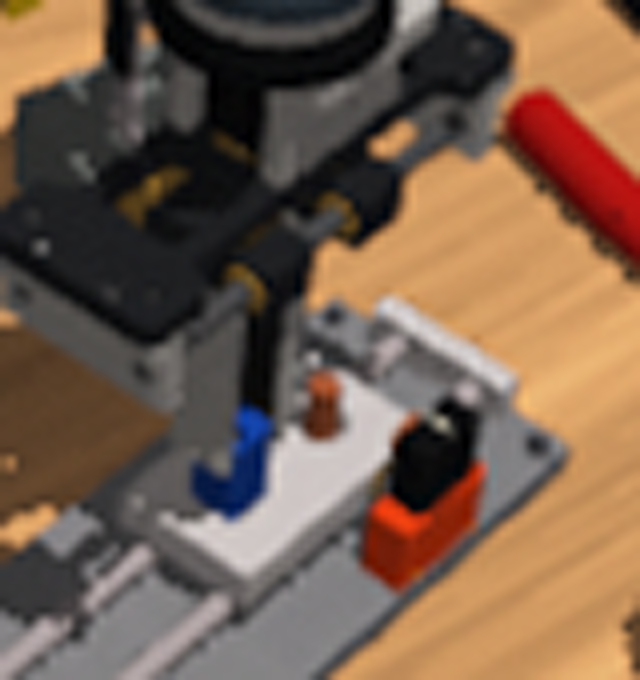

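>>> {"api": "step_arm", "payload": {"linear": [[0, 0, -0.06], [0, 0, 0], [0, 0, 0], [0, 0, 0], [0, 0, 0], [0, 0, 0], [0, 0, 0], [0, 0, 0]], "delta_rot": [[0, 0, 0], [0, 0, 0], [0, 0, 0], [0, 0, 0], [0, 0, 0], [0, 0, 0], [0, 0, 0], [0, 0, 0]], "claw": [1.6, 1.6, 1.6, 1.6, 1.6, 1.6, 1.6, 1.6]}}

```text
time: 48.15
tool_pos: [635.1, 44.1, 48.7]
ee_rot: [-0.206, 2.12, -2.12]
force: [-1.3, 1.4, -1.3]
finger_gap: 19.6
```

```bash
python3 -c "
from rd import *
s=rd(4)"
```

```text
t 48.35 along [135.1 135.1 135.1 135.1] cross 0.66 dz 0.01 Falong [1.8 1.5 1.  1.4] mean 1.41 Fx -1.53 Fz -1.17 gap 19.5
```

>>> {"api": "step_arm", "payload": {"linear": [[0, 0, -0.05], [0, 0, 0], [0, 0, 0], [0, 0, 0], [0, 0, 0], [0, 0, 0], [0, 0, 0], [0, 0, 0]], "delta_rot": [[0, 0, 0], [0, 0, 0], [0, 0, 0], [0, 0, 0], [0, 0, 0], [0, 0, 0], [0, 0, 0], [0, 0, 0]], "claw": [1.6, 1.6, 1.6, 1.6, 1.6, 1.6, 1.6, 1.6]}}

```text
time: 49.35
tool_pos: [635.1, 44.6, 48.7]
ee_rot: [-0.206, 2.12, -2.12]
force: [-2.0, -2.0, -1.1]
finger_gap: 20.0
```

```bash
python3 -c "
from rd import *
s=rd(4)"
```

```text
t 49.55 along [135.6 135.6 135.6 135.6] cross 0.69 dz 0.01 Falong [ 0.1 -0.6 -0.9 -0.4] mean -0.45 Fx -2.63 Fz -0.72 gap 19.7
```

Run:
```python
from rd import *
s=rd(2); t=optics.snapshot("top")
crop(s,215,100,200,150,4,[],'pics/z1.png'); crop(t,200,130,220,170,3.6,[],'pics/z2.png')
```

```text
t 49.65 along [135.6 135.6] cross 0.71 dz 0.02 Falong [-1.1 -0.1] mean -0.61 Fx -2.52 Fz -0.71 gap 20.2
```

View pics/z1.png

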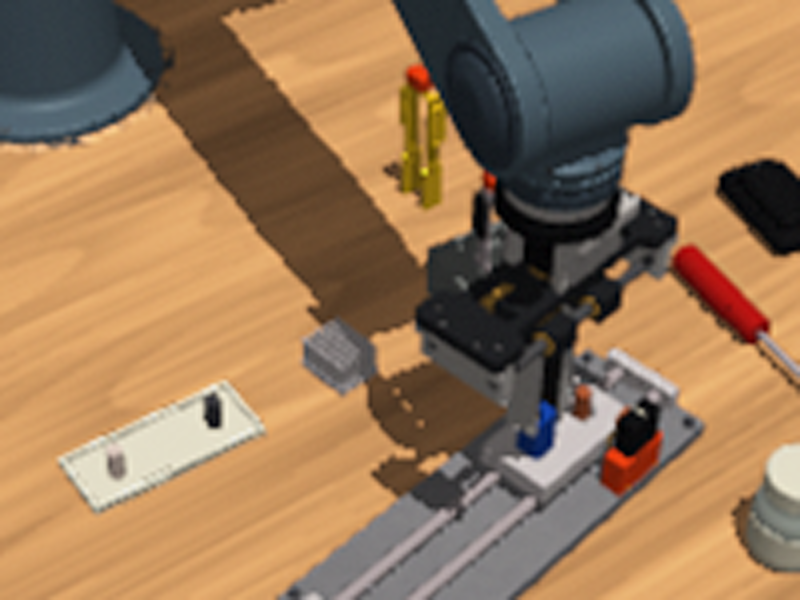

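View pics/z2.png

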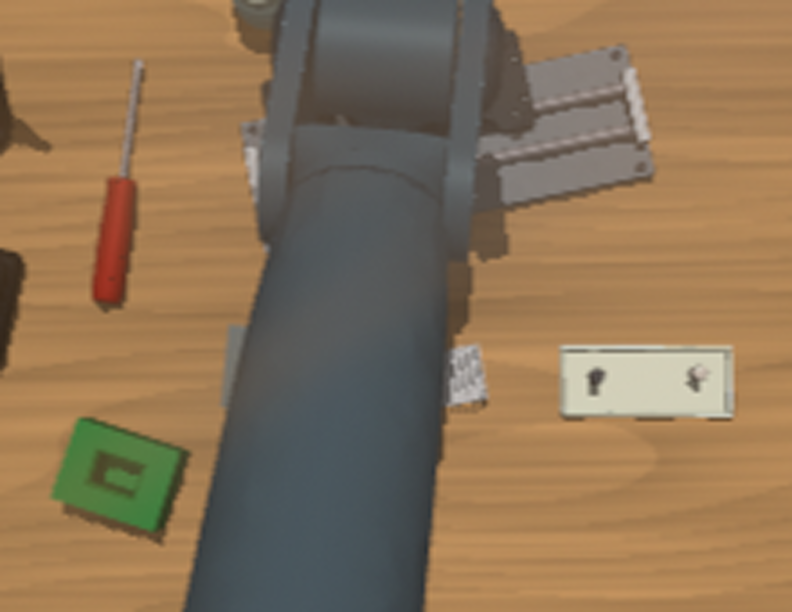

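The pellet stands in the cup, the tongs are in the stand, the ball is in the notch, and the bystanders in view have not moved.

```bash
python3 -c "
from station import order
print(order.sign_off())"
```

```text
the job is handed in; nothing more can be done
None
```

The job is handed in at about 50 s of robot time. The steel tongs moved the copper pellet from the tray into the carriage cup and went back in the grey stand. I then gripped the blue knob and slid the carriage 135.6 mm along the rail into the notch.

**Notch:** The along-rail force followed the expected pattern. The first ridge resisted with about 4 N near 122 mm. The carriage was then drawn forward with up to 3.5 N. The force fell to about -0.5 N at 135.6 mm, and the image estimate was 136 mm. The second ridge was not crossed, and the knob is still held at a 20 mm opening.

**Last pictures:** The pellet is upright in the cup. The white and grey pellets and the heat sink look undisturbed. The tongs stood upright in the stand after release, but the arm mostly hides them in the final view.

**Things that disagreed:**
- **Tongs tilt:** The tongs hung about 2.3° tilted in the grip. I allowed for this when picking up the pellet and removed it by tilting the gripper before putting them back.
- **Pellet grip:** The opening while holding the pellet read about 28.5 mm, where 30 mm was expected.
- **Fingertips:** The drawn fingertips look roughly 15 mm higher in the pictures than the reported TCP.
- **Side force:** About 2.5 N of sideways force on the knob remained at the end.

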